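Fit the drilling template and slide its lock shut

TASK

Set the long drilling template flat on the drilling jig, both its holes over the jig's two pins, and then lock it by nudging the flush slide lock by its little ridge until it snaps across, its tongue over the template's end. If the slide is standing locked (or halfway) at the start, slide it fully open first, so that the template can go down. Leave everything else on the bench where it is, let go and draw back.

Things in the scene. Friction and masses are not known exactly. Their poses are not given: they have to be found in the camera images.
- jig: The drilling jig, screwed down: aluminium plate 100 (its x) x 280 (y) x 18 mm; origin under its centre. On its -y half two upright pins, 96 mm apart along y on the centre line, 10 mm thick, 24 mm high, the last 8 mm tapering to 4 mm. On its +y half the grey lock housing, 60 mm wide (x), y from 22 to 135 mm, top 36 mm above the table, the steel slide flush in it.
- seat (a point): Point midway between the two pins on the jig's top face (18 mm above the table); axes as the jig's: pins at 48 mm to either side along its y, the lock toward its +y. The template's origin belongs here, its long side along this y (either way round).
- lock (a joint): Slide travel (m): 0 open (tongue tip 8 mm clear of the fitted template's end), 0.022 locked (moved 22 mm toward the pins, reaching 14 mm over that end). Over-centre detent at 0.011: about 5 N to start it, less towards the middle, then it snaps to the end by itself. Tongue underside 12 mm above the jig's top: while locked it bars the template from going down on the pins.
- lock_ridge (a point): Top centre of the slide's ridge (moves with it), 44 mm above the table. Ridge 34 mm long (jig's x), 8 mm thick (y), 8 mm above the flat flush top (36 mm above the table). Push it along the jig's y: toward -y (the pins) locks, toward +y opens. When open the flush top goes on 48 mm beyond it on the +y side; when locked 55 mm on the pin side up to the tongue's tip.
- template: The long drilling template, loose: dark brown board plate 60 (its x) x 150 (y) x 10 mm, two through holes of 12 mm at 48 mm to either side of the middle along y, and an upright wooden grip rib on the middle, 18 mm thick (x), 64 mm long (y), its top 50 mm above the underside. Origin at the centre of the underside. About 0.2 kg. The same both ways round.
- short_template: Another, shorter template, not wanted: plate 60 by 110 by 10 mm, holes only 60 mm apart, rib 36 mm long. Origin at the centre of the underside. Leave it alone.
- tin: A small closed tin, 52 mm across and 75 mm high, standing beside the lock housing; origin at the centre of its foot. Leave it alone.
- sanding_block: A cork sanding block 46 by 76 by 34 mm, lying beside the lock housing on the other side; origin under its centre. Leave it alone.
- tape_measure: A black tape measure 36 by 62 by 58 mm high, near the jig's pin end; origin under its centre. Leave it alone.
- glue_bottle: A white plastic bottle 64 mm across, 170 mm high; origin at the centre of its foot. Leave it alone.
- hammer: A hammer lying on the bench; origin under its middle. Leave it alone.
- square: A joiner's square lying on the bench, wooden stock 100 mm and steel blade 130 mm long; origin under the stock's middle. Leave it alone.
- offcut: A wood offcut 50 by 120 by 35 mm; origin under its centre. Leave it alone.
There are look-alikes about, which are no part of the job. What is shaped like the template but green or orange is not meant.

How it is judged:
By the outcome, as a careful person would: the job done as asked, in the order asked, and still so for the second after the job is handed in, with the robot touching nothing.
It also fails if it takes over 64 s, if anything falls off the work surface, if the arm or the gripper's body presses on something with over 40 N, if the wrist force passes 120 N, or if a joint passes its speed limit or range.

ROBOT

A 7-joint arm with a two-finger parallel gripper is mounted at the origin on the work surface. World frame = base frame: x ahead of the robot, y to its left, z up, the work surface at z = 0. Lengths are in m, angles in rad, forces in N, time in s.
With the tool pointing down it reaches from about 0.4 to 0.925 m from the base axis. Payload 5.6 kg.
Tool frame: the origin (TCP) lies midway between the tips of the shut fingers; the grasp point (between the pads) lies 19 mm behind it (manip.grasp_offset is the distance from the TCP to the grasp point, in m); z points along the fingers, y is the direction in which the jaws open and shut (so a half turn about z gives the same grasp; the last joint's range is limited). The gripper opens to 85 mm and grips with 20 to 120 N. Pads are 22 mm wide; open, the fingers measure 114 mm over their backs; the gripper's body (76 mm by 85 mm) begins 54 mm behind the grasp point. The pads swing forward as they close: fully open they stand 13 mm farther back than shut.
Start: joints at [1.238, 0.468, -0.012, 1.603, 0.006, 1.071, -0.056], TCP at [0.186, -0.623, 0.231] pointing down, gripper open.
Joint ranges: [-2.53, 2.53], [-0.31, 2.02], [-1.57, 1.55], [0.28, 2.44], [-1.29, 4.43], [0.15, 1.84], [-2.92, 2.92]. Speed limits (rad/s): [2.57, 2.57, 3.14, 3.14, 3.14, 3.14, 3.14].

INTERFACE

Orientations are given as a unit quaternion [x, y, z, w].
In Python, from bench import telemetry, vision, job_done, manip gives the robot as it stands.
- The arm moves only by the tool send_rows, never from a script. Its argument "motion" is text: rows parted by semicolons, each of 5 numbers parted by spaces: the finger opening in m, from 0 to 0.0854, then the shift along the tool's x, y, z in m, then the turn about the tool's z in rad. In form: claw x y z yaw; .... A call has 1 to 10 rows; each row shifts and turns the pose as measured when the row begins, along the tool's axes as they then stand; what a row does not reach is not made up. A row lasts 1/8 s, in which the tool goes at most 62.5 mm and 10.7 degrees, less where a joint would pass 70% of its speed; a pose out of reach is approached as far as the arm can. A call is refused whole if a number of a shift passes 0.0625 or a number of a turn 0.188, either way. A call with a gripper value outside its range is refused whole. The fingers move at their own pace and stop on an object; the grip force is fixed at half the most. Time passes only in rows, so rows that do not move let the fingers close. It gives the time, the measured TCP pose, the force and the opening at its end, in the units of the state.
- telemetry.read_state(): the state, without advancing time (a new reading comes with each control period).
- vision.snapshot(name): name is "scene" or "top" or "wrist"; returns the picture (400x640x3 uint8, red, green, blue); there is no depth.
- vision.get_calibration(name): a dict with "fx", "fy", "cx", "cy" (pixels), "dist" ([k1, k2, p1, p2, k3] as OpenCV has them; the pictures are not rectified), "eye" and "orientation" of the camera in the world. Camera axes: x right, y up, looking along -z (the intrinsics and any distortion apply to the point x, -y, -z); pixel columns grow to the right and rows downward; lengths in m; the calibration is good to about 2 mm. A picture is of the moment at which its call begins: read the wrist's pose just before it. get_calibration takes no time and is no camera call; for the wrist camera it gives the pose at the moment of the call.
- job_done(): hands the job in, once; it reports no verdict.
The state is a dict: "time_s": time; "joint_positions": joint angles; "joint_vel": joint speeds; "effort": joint torques, N m; "tcp_pos": TCP position; "orientation": TCP orientation; "force": force on the tool from outside, world axes, zero at the start; "moment": the same for the moment, N m; "gripper_width": opening from 0.0 (shut) to 1.0 (fully open).
Only numpy, scipy, OpenCV 4.12 (cv2) and the standard library are available. Lean on these libraries where they do the work, as an engineer would, in place of code of your own. Each camera call takes 0.05 s, during which the arm holds its last target.

## Working session

There is one attempt and no reset: what is moved stays moved. The work goes in short steps, Python scripts to look and compute and a tool call to move; the robot and the scene stay as the last step left them, time stands still between calls to the robot, and variables do not carry over. Pictures are saved under pics/ and viewed, and the job is handed in when it is done.

Besides the shell and the picture viewer there is one more tool, called after "Emit:" as name(argument=value, ...), one argument or row to a line, values as JSON. send_rows: Moves the arm, as the interface text tells. Its arguments: {"type":"object","properties":{"motion":{"type":"string"}},"required":["motion"]}

```bash
mkdir -p pics; ls; python3 - <<'E'
from bench import telemetry, vision, manip
import cv2
s=telemetry.read_state();print(s);print(manip.grasp_offset)
for n in("scene","top","wrist"):
    c=vision.get_calibration(n);print(n,c)
    cv2.imwrite(f"pics/{n}0.png",vision.snapshot(n)[:,:,::-1])
E
```

```text
pics
{'time_s': 0.0, 'joint_positions': array([ 1.23800424,  0.46837943, -0.01160907,  1.60362645,  0.00600835,
        1.07140521, -0.05629185]), 'joint_vel': array([1.22150953e-03, 2.97791314e-04, 1.15368363e-03, 6.69114128e-04,
       2.17372441e-03, 6.62477050e-04, 7.54521002e-05]), 'effort': array([ 6.04420893e-04, -5.32375789e+01,  2.17444712e-02, -2.51300651e+01,
        1.13727417e-02,  7.99332687e-03, -2.23706587e-05]), 'tcp_pos': array([ 0.18551476, -0.62237886,  0.2303357 ]), 'orientation': array([ 9.89523864e-01,  1.44366640e-01, -1.92276254e-04, -8.71033974e-04]), 'force': array([-0.25399389,  0.41521256, -0.41100236]), 'moment': array([ 0.01506338, -0.02798221,  0.01100197]), 'gripper_width': 0.9992972454293355}
0.0187
scene {'fx': 518.5258864098163, 'fy': 518.5258864098163, 'cx': 321.85458653012597, 'cy': 202.4995141526361, 'dist': array([-0.04565298,  0.        ,  0.        ,  0.        ,  0.        ]), 'eye': array([ 1.28329895, -0.6219943 ,  1.05377661]), 'orientation': array([0.35649937, 0.16523792, 0.37931742, 0.83768904])}
top {'fx': 495.2763390215394, 'fy': 495.2763390215394, 'cx': 317.8276602627789, 'cy': 199.13197224475402, 'dist': array([-0.04312252,  0.        ,  0.        ,  0.        ,  0.        ]), 'eye': array([0.25736477, 0.07162284, 1.40857339]), 'orientation': array([-0.06796159,  0.07659365,  0.72999774, -0.67573511])}
wrist {'fx': 316.94909721808506, 'fy': 316.94909721808506, 'cx': 324.03939736506567, 'cy': 195.8113157251589, 'dist': array([-0.0537885,  0.       ,  0.       ,  0.       ,  0.       ]), 'eye': array([ 0.25438149, -0.60291907,  0.37263488]), 'orientation': array([-0.11268765,  0.08501611, -0.59126206,  0.79402956])}
```

View pics/scene0.png

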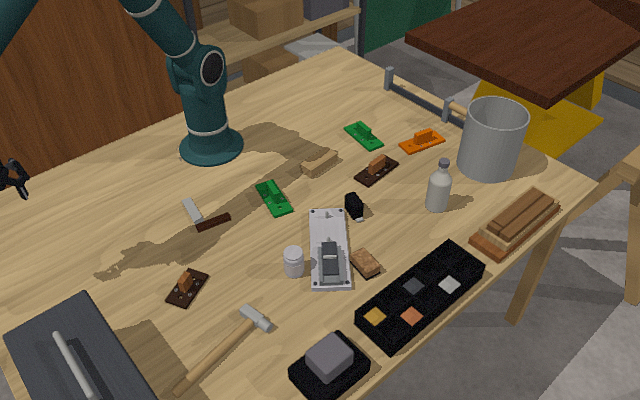

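View pics/top0.png

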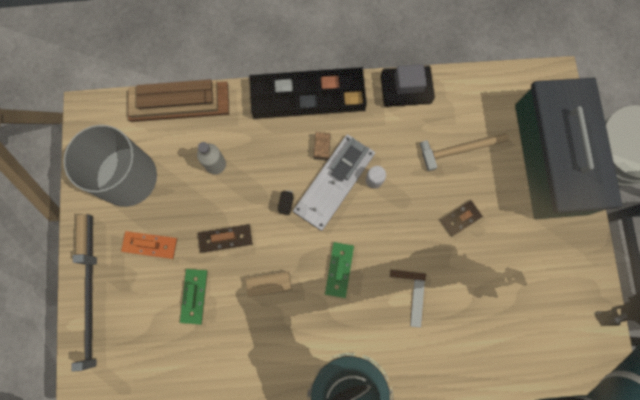

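View pics/wrist0.png

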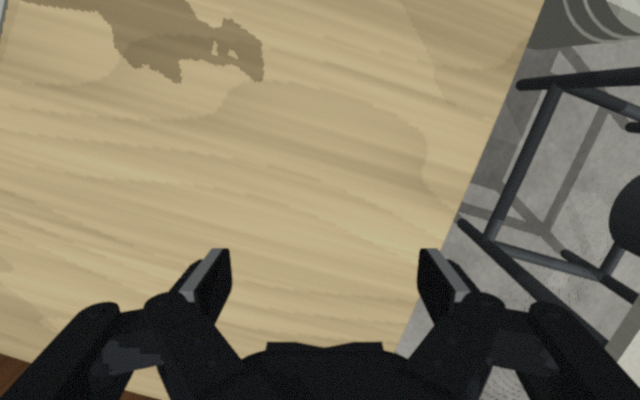

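Candidates (top picture): brown plate (225,238), brown plate (461,217) which looks shorter, green (340,270) and (194,296), and orange (148,245). By the description I choose the brown one at (225,238) and check it close up.

```bash
cat > h.py <<'E'
import numpy as np,cv2
from scipy.spatial.transform import Rotation as R
from bench import vision,telemetry
def px2w(cal,uv,z):
    K=np.array([[cal['fx'],0,cal['cx']],[0,cal['fy'],cal['cy']],[0,0,1]])
    p=cv2.undistortPoints(np.array(uv,float).reshape(-1,1,2),K,cal['dist']).reshape(-1,2)
    d=np.c_[p[:,0],-p[:,1],-np.ones(len(p))]
    d=R.from_quat(cal['orientation']).apply(d)
    z=np.broadcast_to(z,len(p)); e=np.array(cal['eye'])
    return e+d*((z-e[2])/d[:,2])[:,None]
def w2px(cal,P):
    K=np.array([[cal['fx'],0,cal['cx']],[0,cal['fy'],cal['cy']],[0,0,1]])
    q=R.from_quat(cal['orientation']).inv().apply(np.atleast_2d(P)-cal['eye'])
    q=q*[1,-1,-1]
    return cv2.projectPoints(q.reshape(-1,1,3),np.zeros(3),np.zeros(3),K,cal['dist'])[0].reshape(-1,2)
def crop(img,x0,y0,w,h,f,name):
    c=cv2.resize(img[y0:y0+h,x0:x0+w],None,fx=f,fy=f,interpolation=cv2.INTER_CUBIC)
    cv2.imwrite(name,c)
E
python3 - <<'E'
from h import *
t=cv2.imread('pics/top0.png');s=cv2.imread('pics/scene0.png')
crop(t,185,210,80,55,9,'pics/ct.png');crop(t,280,125,110,110,5.4,'pics/cj.png');crop(s,295,195,75,100,6,'pics/cjs.png')
crop(s,345,140,70,55,8,'pics/cts.png')
c=vision.get_calibration('top')
print(px2w(c,[(225,238),(461,217),(333,182)],[.0,.0,.018]))
E
```

```text
[[ 0.45616605  0.316485    0.        ]
 [ 0.46453673 -0.36665257  0.        ]
 [ 0.59237181 -0.0043815   0.018     ]]
```

View pics/ct.png

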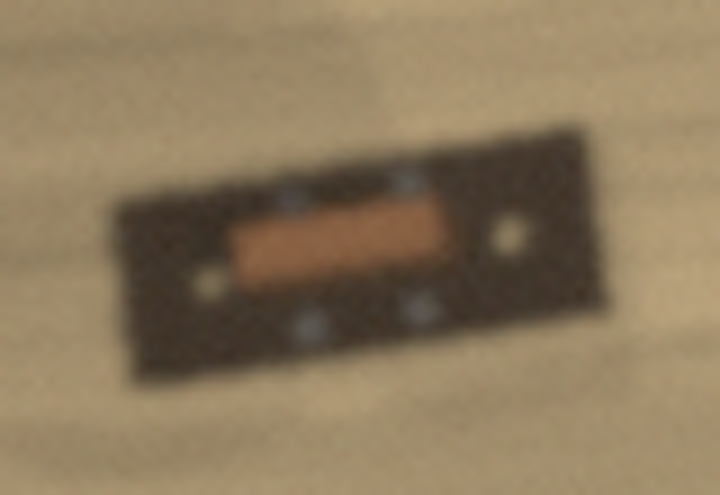

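View pics/cj.png

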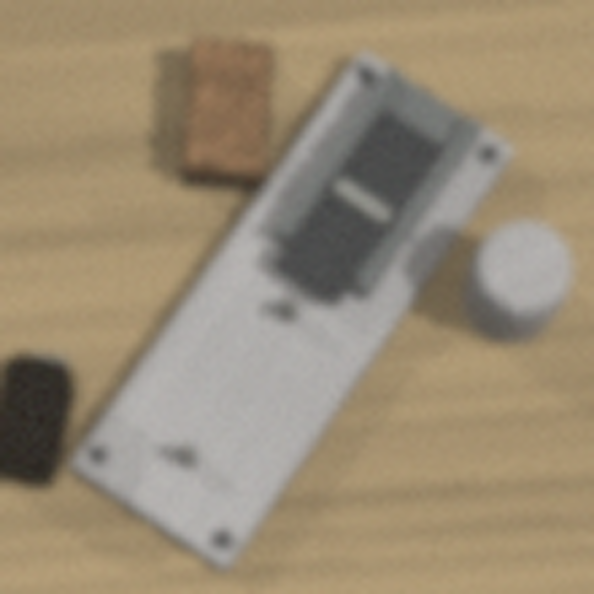

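View pics/cjs.png

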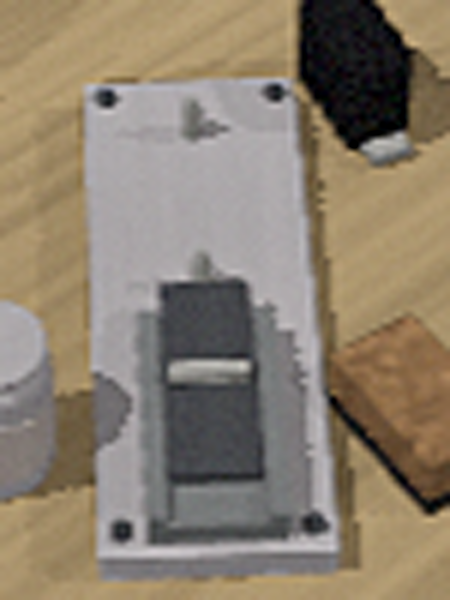

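View pics/cts.png

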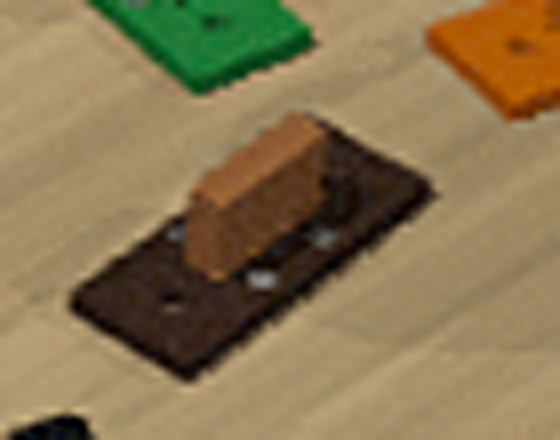

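The chosen plate has holes far apart and the longer 64 mm rib, which matches. The slide is standing locked: its tongue runs past the housing toward the pin, and there's a bare gap at the +y end. Next I fit the poses from both views.

```bash
cat > fit.py <<'E'
from h import *
from scipy.optimize import least_squares
T=vision.get_calibration('top');S=vision.get_calibration('scene')
def f(pts,o,k): return (np.array(pts,float)+.5)/k-.5+np.array(o)
def fit(obs,p0):
    # obs: list (cal, local pts Nx3, px)
    def W(p,L):
        c,s=np.cos(p[2]),np.sin(p[2]);L=np.array(L,float)
        return np.c_[p[0]+c*L[:,0]-s*L[:,1],p[1]+s*L[:,0]+c*L[:,1],L[:,2]]
    r=lambda p:np.concatenate([(w2px(c,W(p,L))-u).ravel() for c,L,u in obs])
    q=least_squares(r,p0,loss='soft_l1');print(np.round(q.x,4),np.rad2deg(q.x[2]).round(2),'rms',np.sqrt(np.mean(r(q.x)**2)).round(2));print(np.round(r(q.x).reshape(-1,2),1).tolist());return q.x,W
E
cat > run1.py <<'E'
from fit import *
z=.018
# jig: +y lock end
jt=[(70,463),(225,568),(512,150),(365,50)]
x,y=.05,.14
# top view: looking down, px right=-Y world; px up=+X world
L=[(-x,-y,z),(x,-y,z),(x,y,z),(-x,y,z)]
ot=f(jt,(280,125),5.4)
print(px2w(T,ot,z))
js=[(85,85),(300,80),(338,552),(97,556)]
os_=f(js,(295,195),6);print(px2w(S,os_,z))
E
python3 run1.py
```

```text
[[ 0.51829663  0.11769646  0.018     ]
 [ 0.45620257  0.0404293   0.018     ]
 [ 0.67212664 -0.13287184  0.018     ]
 [ 0.73493619 -0.05842948  0.018     ]]
[[ 0.4578427   0.04017662  0.018     ]
 [ 0.52310357  0.1190905   0.018     ]
 [ 0.73741117 -0.05882436  0.018     ]
 [ 0.67325653 -0.13464342  0.018     ]]
```

```bash
cat > run1.py <<'E'
from fit import *
z=.018
x,y=.05,.14
L=[(-x,-y,z),(x,-y,z),(x,y,z),(-x,y,z)]
ot=f([(70,463),(225,568),(512,150),(365,50)],(280,125),5.4)
LS=[(x,-y,z),(-x,-y,z),(-x,y,z),(x,y,z)]
os_=f([(85,85),(300,80),(338,552),(97,556)],(295,195),6)
J,W=fit([(T,L,ot),(S,LS,os_)],[.596,-.008,-2.25])
print('seat',W(J,[(0,-.066,0.018)]))
# template: yaw so that y along +Y-ish world
tt=f([(112,200),(585,125),(607,308),(137,383)],(185,210),9)
x,y,z=.03,.075,.01
print(px2w(T,tt,z))
L=[(x,y,z),(x,-y,z),(-x,-y,z),(-x,y,z)]
rt=f([(232,228),(438,200),(450,245),(245,283)],(185,210),9)
x,y,z=.009,.032,.05
LR=[(x,y,z),(x,-y,z),(-x,-y,z),(-x,y,z)]
ts=f([(72,300),(190,380),(435,190)],(345,140),8)
P,W=fit([(T,L,tt),(T,LR,rt)],[.456,.316,0])
print(px2w(S,ts,.01), W(P,L))
E
python3 run1.py
```

```text
[ 0.5965 -0.0083 -2.2546] -129.18 rms 0.46
[[-0.4, -0.4], [-0.3, -0.0], [0.9, -0.5], [-0.2, -0.5], [-0.0, -0.5], [-0.9, -0.6], [0.0, -0.4], [-0.2, 0.2]]
seat [[0.54530686 0.03337072 0.018     ]]
[[0.47862439 0.39380927 0.01      ]
 [0.4912142  0.24299944 0.01      ]
 [0.43248545 0.23902098 0.01      ]
 [0.42004768 0.3876701  0.01      ]]
[0.4553 0.3152 0.0856] 4.9 rms 0.37
[[0.5, -0.1], [-0.0, -0.1], [0.4, 0.2], [0.1, 0.4], [0.0, -0.2], [0.1, -0.8], [-0.4, 0.6], [-0.6, 0.0]]
[[0.4362607  0.23777747 0.01      ]
 [0.49880405 0.23930175 0.01      ]
 [0.48332782 0.39104535 0.01      ]] [[0.47875922 0.39250428 0.01      ]
 [0.49157649 0.24305289 0.01      ]
 [0.43179594 0.23792598 0.01      ]
 [0.41897866 0.38737737 0.01      ]]
```

```bash
cat > plan.py <<'E'
from h import *
from numpy import *
def psi(s):
    x=R.from_quat(s['orientation']).as_matrix()[:,0];return arctan2(x[1],x[0])
def plan(target,psid,claw,n,nrot=None):
    s=telemetry.read_state();p=s['tcp_pos'];a=psi(s);Rm=R.from_quat(s['orientation']).as_matrix()
    da=(radians(psid)-a+pi)%(2*pi)-pi
    print('t',round(s['time_s'],2),'p',p.round(4),'psi',degrees(a).round(2),'zax',Rm[:,2].round(4),'dpsi',degrees(da).round(2),'F',s['force'].round(1),'w',round(s['gripper_width']*85.4,1))
    nrot=nrot or n
    d=(array(target)-p)/n; rows=[]
    for i in range(n):
        x=array([cos(a),sin(a),0]);y=array([sin(a),-cos(a),0])
        yaw=-da/nrot if i<nrot else 0
        rows.append(f"{claw} {d@x:.4f} {d@y:.4f} {-d[2]:.4f} {yaw:.4f}");a-=yaw
    print('; '.join(rows))
    
E
python3 - <<'E'
from fit import *
from plan import plan
r=px2w(T,f([(362,200)],(280,125),5.4),.044)[0];r2=px2w(S,f([(211,371)],(295,195),6),.042)[0]
J=array=np.array([.5965,-.0083]);th=-2.2546
for q in(r,r2):
    d=q[:2]-J;print(q,'jig xy',d@[np.cos(th),np.sin(th)],d@[-np.sin(th),np.cos(th)])
plan([.63,-.037,.2],50.8,.0854,14,6)
E
```

```text
[ 0.64289158 -0.04688387  0.044     ] jig xy 0.0006015671236877027 0.060336821982512584
[ 0.64518245 -0.04680885  0.042     ] jig xy -0.0009038388445961531 0.06206525335936616
t 0.15 p [ 0.1855 -0.6225  0.2305] psi 16.6 zax [-5.0e-04  1.3e-03 -1.0e+00] dpsi 34.2 F [-0.3  0.1  0.4] w 85.4
0.0854 0.0424 -0.0310 0.0022 -0.0995; 0.0854 0.0452 -0.0266 0.0022 -0.0995; 0.0854 0.0477 -0.0220 0.0022 -0.0995; 0.0854 0.0496 -0.0172 0.0022 -0.0995; 0.0854 0.0511 -0.0122 0.0022 -0.0995; 0.0854 0.0520 -0.0070 0.0022 -0.0995; 0.0854 0.0525 -0.0018 0.0022 0.0000; 0.0854 0.0525 -0.0018 0.0022 0.0000; 0.0854 0.0525 -0.0018 0.0022 0.0000; 0.0854 0.0525 -0.0018 0.0022 0.0000; 0.0854 0.0525 -0.0018 0.0022 0.0000; 0.0854 0.0525 -0.0018 0.0022 0.0000; 0.0854 0.0525 -0.0018 0.0022 0.0000; 0.0854 0.0525 -0.0018 0.0022 0.0000
```

Emit:
send_rows(
  motion="0.05 0.042 -0.031 0.002 -0.1; 0.05 0.045 -0.027 0.002 -0.1; 0.05 0.048 -0.022 0.002 -0.1; 0.05 0.05 -0.017 0.002 -0.1; 0.05 0.051 -0.012 0.002 -0.1; 0.05 0.052 -0.007 0.002 -0.1; 0.05 0.052 -0.002 0.002 0; 0.05 0.052 -0.002 0.002 0; 0.05 0.052 -0.002 0.002 0; 0.05 0.052 -0.002 0.002 0",
)

```text
time_s: 1.4
tcp_pos: [0.5013, -0.1926, 0.2076]
orientation: [0.901, 0.435, -0.001, -0.001]
force: [-0.4, -0.9, -0.7]
gripper_width: 0.583
```

```bash
python3 -c "
from plan import *
plan([.625,-.03,.2],50.8,.03,5)"
```

```text
t 1.4 p [ 0.5013 -0.1926  0.2076] psi 51.53 zax [-3.e-03  2.e-04 -1.e+00] dpsi -0.73 F [-0.4 -0.9 -0.7] w 49.8
0.03 0.0409 -0.0009 0.0015 0.0025; 0.03 0.0409 -0.0010 0.0015 0.0025; 0.03 0.0409 -0.0011 0.0015 0.0025; 0.03 0.0409 -0.0012 0.0015 0.0025; 0.03 0.0408 -0.0013 0.0015 0.0025
```

Emit:
send_rows(
  motion="0.03 0.041 -0.001 0.0015 0.0025; 0.03 0.041 -0.001 0.0015 0.0025; 0.03 0.041 -0.001 0.0015 0.0025; 0.03 0.041 -0.001 0.0015 0.0025; 0.03 0.041 -0.001 0.0015 0.0025; 0.03 0 0 0 0",
)

```text
time_s: 2.15
tcp_pos: [0.6296, -0.0187, 0.1977]
orientation: [0.902, 0.432, -0.002, -0.002]
force: [-0.4, -0.5, -0.6]
gripper_width: 0.35
```

```bash
python3 - <<'E'
from plan import *
s=telemetry.read_state();print(s['tcp_pos'],degrees(psi(s)),s['gripper_width']*85.4)
c=vision.get_calibration('wrist');im=vision.snapshot('wrist')[:,:,::-1];cv2.imwrite('pics/w1.png',im)
import pickle;pickle.dump(c,open('w1.pkl','wb'))
print(c['eye'], w2px(c,[.6425,-.0463,.044]))
E
```

```text
[ 0.62960711 -0.01868543  0.19773962] 51.17135797673508 29.920987550068947
[0.67548047 0.03584958 0.33988852] [[352.074775   194.08642521]]
```

View pics/w1.png

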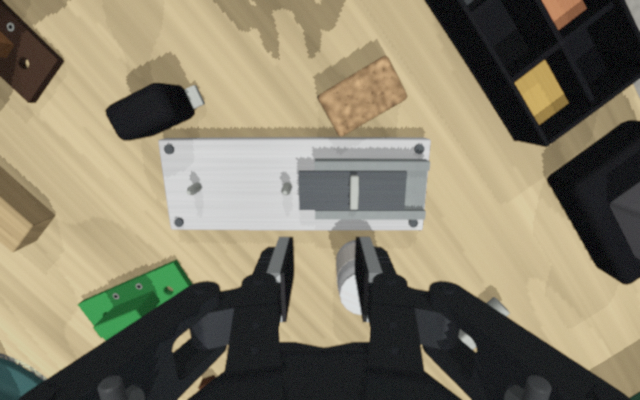

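The wrist picture shows the whole jig. The ridge is at (354,192), the pins near (194,188) and (286,187), the tin at (350,285), and the slide's dark top starts at (299,190). I'll enlarge it to refine.

```bash
python3 - <<'E'
from h import *
im=cv2.imread('pics/w1.png');crop(im,155,130,145,110,5.4,'pics/w1a.png');crop(im,285,130,150,110,5.3,'pics/w1b.png')
E
```

```text
(no output)
```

View pics/w1a.png

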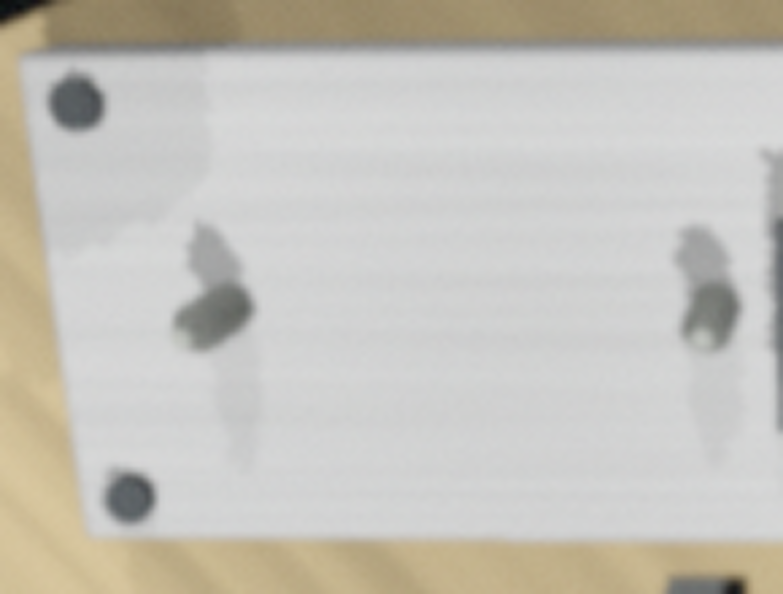

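View pics/w1b.png

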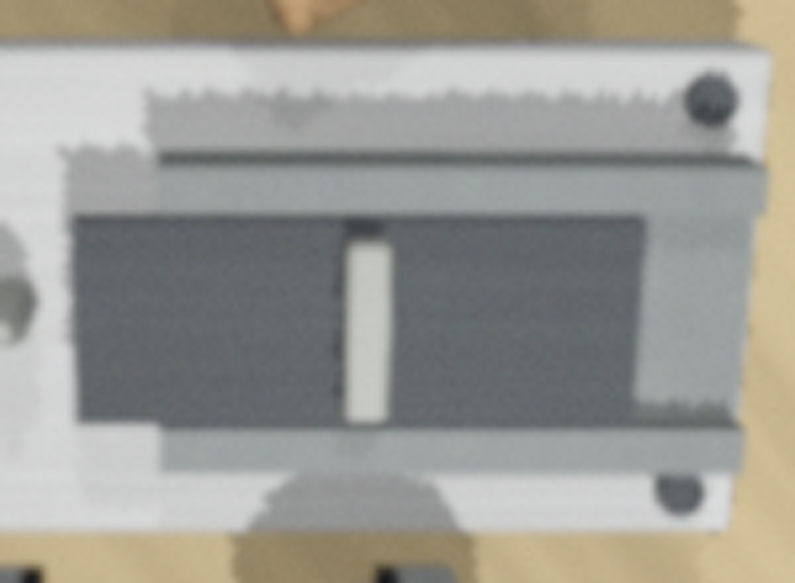

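```bash
cat > run2.py <<'E'
from fit import *
import pickle
w=pickle.load(open('w1.pkl','rb'))
a=lambda p:f(p,(155,130),5.4)
b=lambda p:f(p,(285,130),5.3)
x,y,z=.05,.14,.018
L=[(-x,-y,z),(x,-y,z),(x,y,z),(-x,y,z)]
ot=f([(70,463),(225,568),(512,150),(365,50)],(280,125),5.4)
LS=[(x,-y,z),(-x,-y,z),(-x,y,z),(x,y,z)]
os_=f([(85,85),(300,80),(338,552),(97,556)],(295,195),6)
ow=np.r_[a([(22,55),(93,538)]),b([(730,528),(768,52)])]
LP=[(0,-.114,.042),(0,-.018,.042)];op=a([(187,335),(704,338)])
Jw,W=fit([(w,L,ow),(w,LP,op)],[.596,-.008,-2.25])
print('seat',W(Jw,[(0,-.066,0.018)]))
J,W=fit([(w,L,ow),(w,LP,op),(T,L,ot),(S,LS,os_)],[.596,-.008,-2.25])
print('seat',W(J,[(0,-.066,0.018)]))
rid=px2w(w,b([(348,240),(391,240),(388,422),(345,422)]),.044).mean(0)
tip=px2w(w,b([(75,220),(77,420)]),.036).mean(0)
for q in(rid,tip):
    d=q[:2]-Jw[:2];th=Jw[2];print(q,'jig xy',d@[np.cos(th),np.sin(th)],d@[-np.sin(th),np.cos(th)])
E
python3 run2.py
```

```text
[ 0.5992 -0.01   -2.248 ] -128.8 rms 4.2
[[0.3, -0.9], [-0.1, 0.5], [2.7, 1.3], [4.2, -0.8], [-9.9, 0.6], [-9.2, 0.1]]
seat [[0.5477577  0.03130981 0.018     ]]
[ 0.5984 -0.0096 -2.25  ] -128.92 rms 2.98
[[-0.5, -1.0], [-1.0, 0.4], [1.7, 1.6], [3.4, -0.4], [-10.8, 0.5], [-10.1, 0.2], [0.1, -0.9], [0.3, -0.7], [1.1, -1.3], [-0.0, -1.2], [-0.2, 0.2], [-1.0, -0.1], [0.4, 0.3], [0.1, 1.0]]
seat [[0.54702751 0.03186085 0.018     ]]
[ 0.64506307 -0.04606616  0.044     ] jig xy -0.0006702875743259672 0.05831784637804859
[ 0.60275886 -0.01236431  0.036     ] jig xy -0.00042726478187964274 0.00423085724124215
```

```bash
cat > run3.py <<'E'
exec(open('run2.py').read().split('LP=')[0])
op=a([(187,335),(704,338)])
Jw,W=fit([(w,L,ow)],[.596,-.008,-2.25])
J,W=fit([(w,L,ow),(T,L,ot),(S,LS,os_)],[.596,-.008,-2.25])
P=px2w(w,op,.042)
pt=px2w(T,f([(270,310),(170,455)],(280,125),5.4),.03) # rough
ps=px2w(S,f([(190,102),(202,258)],(295,195),6),.042)
rid=px2w(w,b([(348,240),(391,240),(388,422),(345,422)]),.044).mean(0)
tip=px2w(w,b([(75,220),(77,420)]),.036).mean(0)
for n,JJ in(('w',Jw),('all',J)):
  for q in(*P,*ps,rid,tip):
    d=q[:2]-JJ[:2];th=JJ[2];print(n,q,'jig xy',d@[np.cos(th),np.sin(th)],d@[-np.sin(th),np.cos(th)])
E
python3 run3.py
```

```text
[ 0.5975 -0.0091 -2.2464] -128.71 rms 1.34
[[-1.5, -0.3], [-1.6, 1.0], [1.0, 1.4], [2.2, -0.7]]
[ 0.597  -0.0088 -2.2488] -128.85 rms 0.93
[[-1.9, -0.6], [-2.2, 0.7], [0.4, 1.7], [1.8, -0.3], [-0.1, -0.4], [0.1, -0.2], [0.8, -0.9], [-0.3, -0.8], [-0.3, -0.2], [-1.2, -0.5], [0.3, -0.2], [0.1, 0.6]]
w [0.51860013 0.0555037  0.042     ] jig xy -0.0011018043041938308 -0.10195862191058894
w [ 0.59229619 -0.00432719  0.042     ] jig xy -0.0005004393871299563 -0.007035060211344202
w [0.51770711 0.0539539  0.042     ] jig xy 0.0006660117750324836 -0.10168628696767863
w [ 0.59418243 -0.00659677  0.042     ] jig xy 9.10111563650596e-05 -0.004143851076345788
w [ 0.64506307 -0.04606616  0.044     ] jig xy -0.0009284949849918107 0.06024274301239927
w [ 0.60275886 -0.01236431  0.036     ] jig xy -0.0007717554751333254 0.006155435012382151
all [0.51860013 0.0555037  0.042     ] jig xy -0.0009051650455093778 -0.10142590120380074
all [ 0.59229619 -0.00432719  0.042     ] jig xy -0.0005343655674759003 -0.006501158838172558
all [0.51770711 0.0539539  0.042     ] jig xy 0.0008619843335520928 -0.10114927314451597
all [ 0.59418243 -0.00659677  0.042     ] jig xy 5.006065690769022e-05 -0.003608521633829164
all [ 0.64506307 -0.04606616  0.044     ] jig xy -0.0011258336706281478 0.060775406202639104
all [ 0.60275886 -0.01236431  0.036     ] jig xy -0.0008377197806449423 0.006688638464595583
```

```bash
python3 -c "
from plan import *
plan([.6447,-.0465,.12],51.2,.03,3)
plan([.6447,-.0465,.055],51.2,.03,5)"
```

```text
t 2.2 p [ 0.6288 -0.021   0.1976] psi 51.03 zax [-0.0059  0.001  -1.    ] dpsi 0.17 F [-0.   0.1  0.9] w 30.4
0.03 -0.0033 0.0095 0.0259 -0.0010; 0.03 -0.0033 0.0095 0.0259 -0.0010; 0.03 -0.0033 0.0094 0.0259 -0.0010
t 2.2 p [ 0.6288 -0.021   0.1976] psi 51.03 zax [-0.0059  0.001  -1.    ] dpsi 0.17 F [-0.   0.1  0.9] w 30.4
0.03 -0.0020 0.0057 0.0285 -0.0006; 0.03 -0.0020 0.0057 0.0285 -0.0006; 0.03 -0.0020 0.0057 0.0285 -0.0006; 0.03 -0.0020 0.0057 0.0285 -0.0006; 0.03 -0.0020 0.0057 0.0285 -0.0006
```

Emit:
send_rows(
  motion="0.03 -0.0033 0.0095 0.026 0; 0.03 -0.0033 0.0095 0.026 0; 0.03 -0.0033 0.0095 0.026 0; 0.03 0 0 0.02 0; 0.03 0 0 0.02 0; 0.03 0 0 0.01 0; 0.03 0 0 0 0",
)

```text
time_s: 3.08
tcp_pos: [0.6416, -0.0545, 0.0656]
orientation: [0.904, 0.428, -0.004, 0.0]
force: [0.0, -0.2, 0.4]
gripper_width: 0.352
```

```bash
python3 -c "
from plan import *
plan([.6447,-.0465,.055],51.2,.03,1)
cv2.imwrite('pics/w2.png',vision.snapshot('wrist')[:,:,::-1])"
```

```text
t 3.08 p [ 0.6416 -0.0545  0.0656] psi 50.63 zax [-0.007  -0.0034 -1.    ] dpsi 0.57 F [ 0.  -0.2  0.4] w 30.0
0.03 0.0082 -0.0027 0.0106 -0.0099
```

View pics/w2.png

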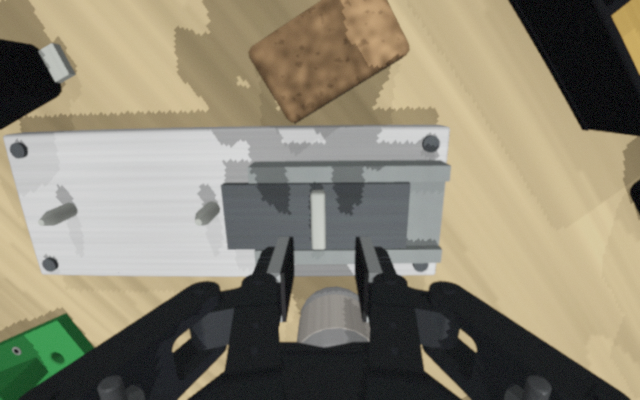

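Emit:
send_rows(
  motion="0.03 0.009 -0.0027 0.01 -0.01; 0.03 0 0 0.008 0; 0.03 0 0 0 0",
)

```text
time_s: 3.5
tcp_pos: [0.647, -0.0443, 0.0486]
orientation: [0.901, 0.433, -0.002, 0.001]
force: [0.1, -0.0, -0.0]
gripper_width: 0.354
```

```bash
python3 -c "
from plan import *
plan([.6447,-.0465,.039],51.2,.03,1)
cv2.imwrite('pics/w3.png',vision.snapshot('wrist')[:,:,::-1])"
```

```text
t 3.5 p [ 0.647  -0.0443  0.0486] psi 51.31 zax [-0.003  -0.0033 -1.    ] dpsi -0.11 F [ 0.1 -0.  -0. ] w 30.2
0.03 -0.0031 -0.0004 0.0096 0.0020
```

View pics/w3.png

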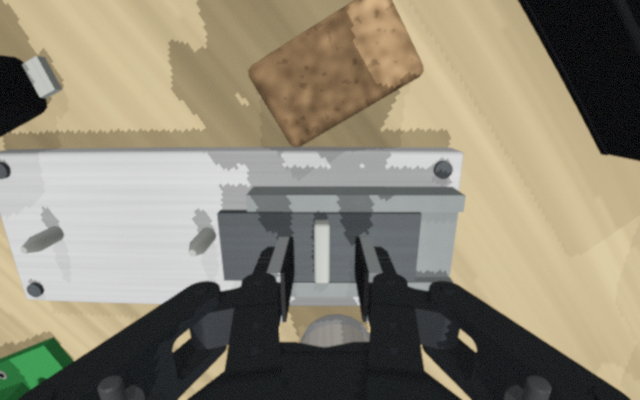

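Emit:
send_rows(
  motion="0.03 -0.002 0 0.006 0; 0.03 0 0 0.004 0; 0.03 0 0.004 0 0; 0.03 0 0.004 0 0; 0.03 0 0 0 0",
)

```text
time_s: 4.18
tcp_pos: [0.6531, -0.0519, 0.0389]
orientation: [0.902, 0.433, -0.001, 0.001]
force: [0.6, 0.1, -0.5]
gripper_width: 0.351
```

```bash
python3 -c "
from plan import *
plan([.6447,-.0465,.039],51.2,.03,1)
cv2.imwrite('pics/w4.png',vision.snapshot('wrist')[:,:,::-1])"
```

```text
t 4.18 p [ 0.6531 -0.0519  0.0389] psi 51.27 zax [-0.0012 -0.0036 -1.    ] dpsi -0.07 F [ 0.6  0.1 -0.5] w 30.0
0.03 -0.0010 -0.0099 -0.0001 0.0012
```

View pics/w4.png

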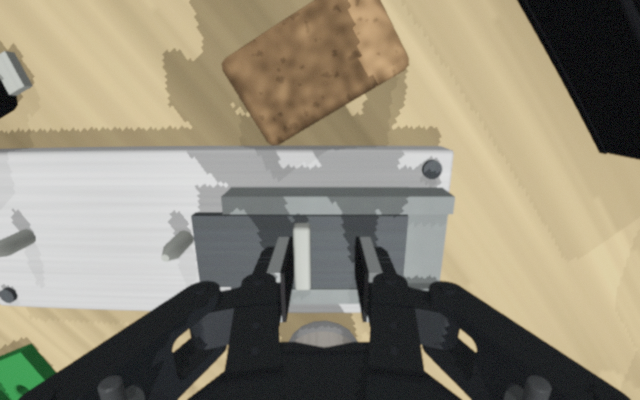

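The left pad now stands right beside the ridge (301,255), at ridge height. Pushing open (+tool y).

Emit:
send_rows(
  motion="0.03 0 0.004 0 0; 0.03 0 0.004 0 0; 0.03 0 0.004 0 0; 0.03 0 0.004 0 0; 0.03 0 0 0 0",
)

```text
time_s: 4.85
tcp_pos: [0.6655, -0.0617, 0.0389]
orientation: [0.901, 0.433, -0.002, 0.001]
force: [-0.0, -0.8, -0.8]
gripper_width: 0.349
```

```bash
python3 -c "
from plan import *
plan([.6447,-.0465,.039],51.2,.03,1)
cv2.imwrite('pics/w5.png',vision.snapshot('wrist')[:,:,::-1])"
```

```text
t 4.85 p [ 0.6655 -0.0617  0.0389] psi 51.31 zax [-0.003  -0.0029 -1.    ] dpsi -0.11 F [-0.  -0.8 -0.8] w 29.8
0.03 -0.0011 -0.0257 -0.0001 0.0019
```

View pics/w5.png

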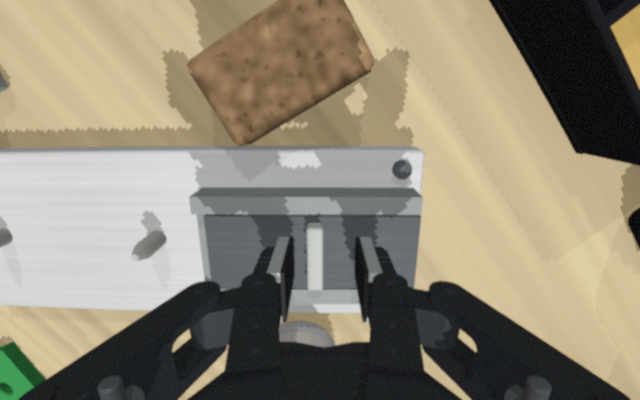

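The slide snapped open: the tongue has drawn back behind the housing edge at (200,240). I'll back off and go to the template.

Emit:
send_rows(
  motion="0.03 0 -0.003 -0.02 0; 0.03 0 0 -0.05 0; 0.03 0 0 -0.06 0; 0.05 0 0 -0.03 0; 0.05 0 0 0 0",
)

```text
time_s: 5.52
tcp_pos: [0.6642, -0.0583, 0.2096]
orientation: [0.901, 0.433, 0.0, 0.002]
force: [-0.2, -0.5, -0.7]
gripper_width: 0.585
```

```bash
python3 -c "
from plan import *
plan([.47,.3,.2],94.9,.06,9,7)
T=vision.get_calibration('top');im=vision.snapshot('top')[:,:,::-1];cv2.imwrite('pics/top1.png',im)"
```

```text
t 5.52 p [ 0.6642 -0.0583  0.2096] psi 51.38 zax [ 0.0024 -0.0033 -1.    ] dpsi 43.52 F [-0.2 -0.5 -0.7] w 50.0
0.06 0.0176 -0.0417 0.0011 -0.1085; 0.06 0.0221 -0.0396 0.0011 -0.1085; 0.06 0.0262 -0.0369 0.0011 -0.1085; 0.06 0.0301 -0.0339 0.0011 -0.1085; 0.06 0.0335 -0.0304 0.0011 -0.1085; 0.06 0.0366 -0.0266 0.0011 -0.1085; 0.06 0.0393 -0.0225 0.0011 -0.1085; 0.06 0.0415 -0.0181 0.0011 0.0000; 0.06 0.0415 -0.0181 0.0011 0.0000
```

Emit:
send_rows(
  motion="0.06 0.0176 -0.0417 0.001 -0.1085; 0.06 0.022 -0.04 0.001 -0.1085; 0.06 0.026 -0.037 0.001 -0.1085; 0.06 0.03 -0.034 0.001 -0.1085; 0.06 0.0335 -0.03 0.001 -0.1085; 0.06 0.0365 -0.0265 0.001 -0.1085; 0.06 0.039 -0.0225 0.001 -0.1085; 0.06 0.0415 -0.018 0.001 0; 0.06 0.03 -0.014 0.001 0; 0.06 0 0 0 0",
)

```text
time_s: 6.82
tcp_pos: [0.455, 0.2925, 0.1863]
orientation: [0.666, 0.745, -0.01, -0.004]
force: [0.8, 0.2, -0.5]
gripper_width: 0.702
```

```bash
python3 - <<'E'
from plan import *
plan([.4553,.3152,.12],94.9,.06,3)
c=vision.get_calibration('wrist');im=vision.snapshot('wrist')[:,:,::-1];cv2.imwrite('pics/w6.png',im)
import pickle;pickle.dump(c,open('w6.pkl','wb'))
plan([.4553,.3152,.12],94.9,.06,3)
E
```

```text
t 6.82 p [0.455  0.2925 0.1863] psi 96.41 zax [-0.0192 -0.009  -0.9998] dpsi -1.51 F [ 0.8  0.2 -0.5] w 59.9
0.06 0.0075 0.0009 0.0221 0.0088; 0.06 0.0075 0.0009 0.0221 0.0088; 0.06 0.0075 0.0008 0.0221 0.0088
t 6.88 p [0.4561 0.2909 0.1861] psi 96.27 zax [-0.019  -0.01   -0.9998] dpsi -1.37 F [0.1 0.1 0.3] w 60.0
0.06 0.0081 0.0006 0.0220 0.0080; 0.06 0.0081 0.0006 0.0220 0.0080; 0.06 0.0081 0.0005 0.0220 0.0080
```

View pics/w6.png

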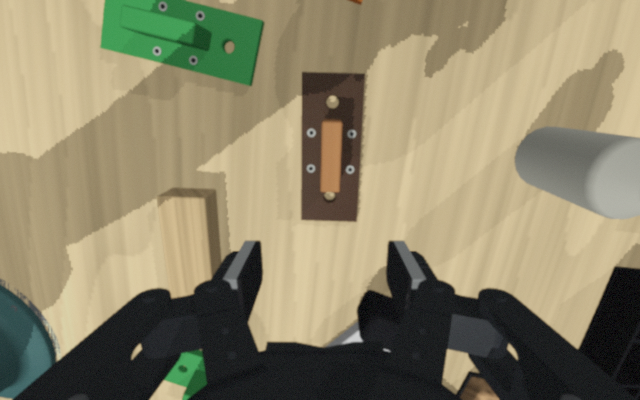

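```bash
cat > run4.py <<'E'
from fit import *
import pickle
w=pickle.load(open('w6.pkl','rb'))
im=cv2.imread('pics/w6.png');crop(im,290,60,90,170,3.5,'pics/w6a.png')
x,y,z=.03,.075,.01
L=[(-x,y,z),(x,y,z),(x,-y,z),(-x,-y,z)]
q,W=fit([(w,L,np.array([(303,72),(365,74),(357,221),(302,219)],float))],[.455,.315,.08])
x,y,z=.009,.032,.05
LR=[(-x,y,z),(x,y,z),(x,-y,z),(-x,-y,z)]
print(w2px(w,W(q,LR)),w2px(w,W(q,[(0,.048,.01),(0,-.048,.01)])))
E
python3 run4.py
```

```text
[0.4573 0.3161 0.0876] 5.02 rms 0.72
[[-0.6, -0.4], [0.8, -0.8], [0.4, 0.8], [-0.5, 1.1]]
[[322.47352166 120.86712801]
 [343.45835685 121.43937021]
 [340.53340167 193.10156014]
 [320.82248555 192.52525546]] [[333.1605066  101.8003161 ]
 [330.16287943 196.87994482]]
```

View pics/w6a.png

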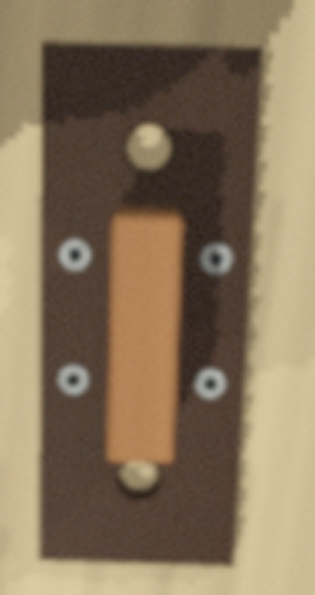

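The holes and rib fall exactly where the 96 mm model predicts, so this is the long template. Reaching down.

```bash
python3 -c "
from plan import *
plan([.457,.316,.07],95,.055,6)"
```

```text
t 6.88 p [0.4561 0.2909 0.1861] psi 96.27 zax [-0.019  -0.01   -0.9998] dpsi -1.27 F [0.1 0.1 0.3] w 60.0
0.055 0.0041 0.0006 0.0194 0.0037; 0.055 0.0041 0.0006 0.0194 0.0037; 0.055 0.0041 0.0006 0.0194 0.0037; 0.055 0.0041 0.0006 0.0194 0.0037; 0.055 0.0042 0.0005 0.0194 0.0037; 0.055 0.0042 0.0005 0.0194 0.0037
```

Emit:
send_rows(
  motion="0.055 0.004 0.0006 0.019 0.004; 0.055 0.004 0.0006 0.019 0.004; 0.055 0.004 0.0006 0.019 0.004; 0.055 0.004 0.0006 0.019 0.004; 0.055 0.004 0.0006 0.019 0.004; 0.055 0.004 0.0006 0.017 0.004; 0.055 0 0 0 0; 0.055 0 0 0 0",
)

```text
time_s: 7.88
tcp_pos: [0.4558, 0.311, 0.0626]
orientation: [0.679, 0.734, -0.013, -0.004]
force: [-0.8, 0.1, 0.2]
gripper_width: 0.649
```

```bash
python3 -c "
from plan import *
plan([.457,.316,.02],95,.055,3)
cv2.imwrite('pics/w7.png',vision.snapshot('wrist')[:,:,::-1])"
```

```text
t 7.88 p [0.4558 0.311  0.0626] psi 94.49 zax [-0.0233 -0.0139 -0.9996] dpsi 0.51 F [-0.8  0.1  0.2] w 55.5
0.055 0.0016 0.0005 0.0142 -0.0030; 0.055 0.0016 0.0005 0.0142 -0.0030; 0.055 0.0016 0.0005 0.0142 -0.0030
```

View pics/w7.png

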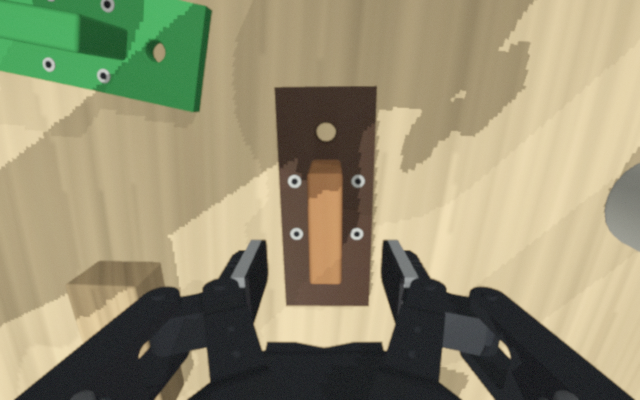

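Emit:
send_rows(
  motion="0.05 0.0018 0.001 0.014 -0.003; 0.05 0.0018 0.001 0.014 -0.003; 0.05 0.0018 0.001 0.01 -0.003; 0.05 0.001 0.0005 0.004 0; 0.05 0 0 0 0",
)

```text
time_s: 8.55
tcp_pos: [0.4588, 0.3175, 0.0183]
orientation: [0.676, 0.737, -0.012, -0.003]
force: [-0.2, -0.2, 0.3]
gripper_width: 0.586
```

```bash
python3 -c "
from plan import *
plan([.457,.316,.02],95,.055,3)
cv2.imwrite('pics/w8.png',vision.snapshot('wrist')[:,:,::-1])"
```

```text
t 8.55 p [0.4588 0.3175 0.0183] psi 94.99 zax [-0.0216 -0.0133 -0.9997] dpsi 0.01 F [-0.2 -0.2  0.3] w 50.1
0.055 -0.0004 -0.0006 -0.0006 -0.0000; 0.055 -0.0004 -0.0006 -0.0006 -0.0000; 0.055 -0.0004 -0.0006 -0.0006 -0.0000
```

View pics/w8.png

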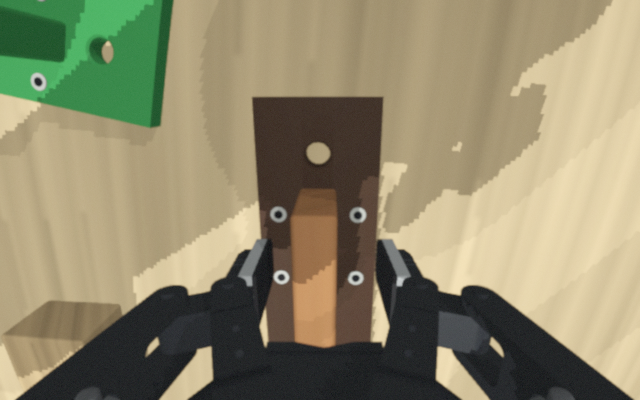

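The pads straddle the rib (315,260), centred. Closing.

Emit:
send_rows(
  motion="0 0 0 0 0; 0 0 0 0 0; 0 0 0 0 0; 0 0 0 0 0; 0 0 0 0 0; 0 0 0 0 0",
)

```text
time_s: 9.35
tcp_pos: [0.459, 0.3174, 0.0194]
orientation: [0.676, 0.737, -0.012, -0.003]
force: [-0.3, -0.9, -1.9]
gripper_width: 0.204
```

```bash
python3 -c "
from plan import *
plan([.457,.316,.02],95,.055,3)
cv2.imwrite('pics/w9.png',vision.snapshot('wrist')[:,:,::-1])"
```

```text
t 9.35 p [0.459  0.3174 0.0194] psi 94.99 zax [-0.0206 -0.0129 -0.9997] dpsi 0.01 F [-0.3 -0.9 -1.9] w 17.4
0.055 -0.0004 -0.0007 -0.0002 -0.0001; 0.055 -0.0004 -0.0007 -0.0002 -0.0001; 0.055 -0.0004 -0.0007 -0.0002 -0.0001
```

View pics/w9.png

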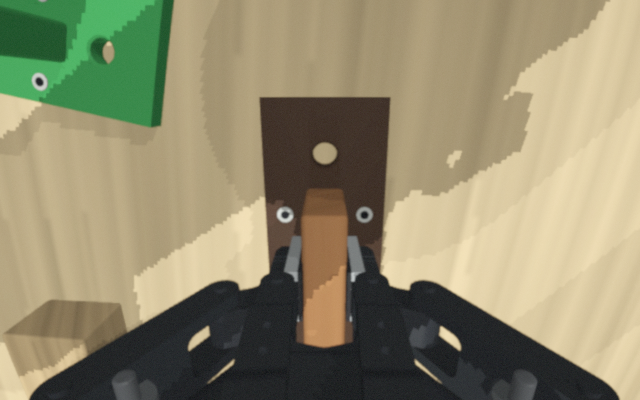

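```bash
cat > run5.py <<'E'
from fit import *
from plan import psi
im=cv2.imread('pics/w9.png');crop(im,250,85,150,140,5,'pics/w9a.png')
w=vision.get_calibration('wrist');s=telemetry.read_state()
x,y,z=.03,.075,.01
L=[(-x,y,z),(x,y,z),(0,.048,z)]
q,W=fit([(w,L,np.array([(260,97),(390,97),(325,153.5)],float))],[.455,.315,.08])
Rm=R.from_quat(s['orientation']).as_matrix()
print('tmpl origin in tool',Rm.T@(np.r_[q[:2],0]-s['tcp_pos']),'yaw-psi',np.degrees(q[2]-psi(s)))
E
python3 run5.py
```

```text
[0.4599 0.3162 0.0884] 5.07 rms 0.76
[[-0.5, -0.3], [0.7, -0.5], [-0.1, 1.5]]
tmpl origin in tool [-0.00105958  0.00131239  0.01933802] yaw-psi -89.92500144100794
```

View pics/w9a.png

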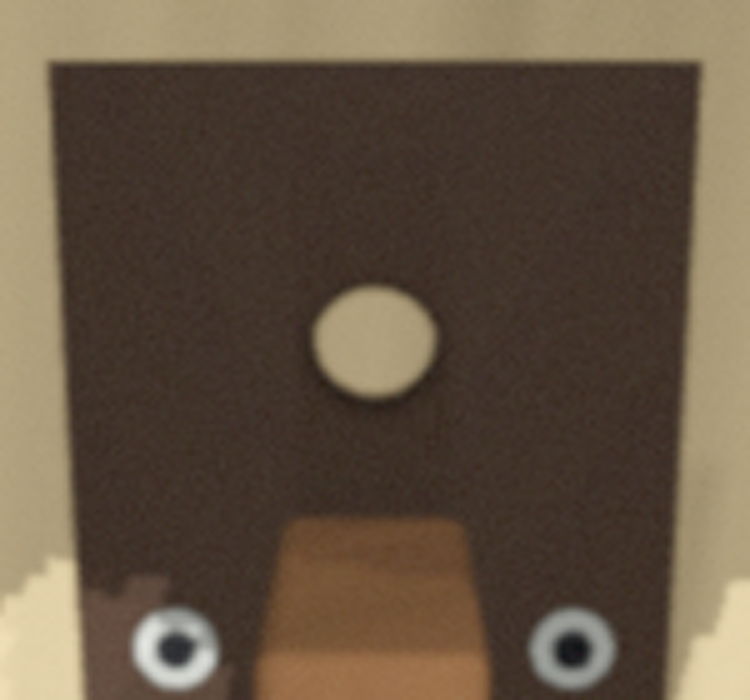

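Emit:
send_rows(
  motion="0 0 0 -0.015 0; 0 0 0 -0.025 0; 0 0 0 -0.03 0; 0 0 0 -0.03 0; 0 0 0 -0.015 0; 0 0 0 0 0; 0 0 0 0 0",
)

```text
time_s: 10.28
tcp_pos: [0.4607, 0.3181, 0.1398]
orientation: [0.676, 0.737, -0.012, -0.003]
force: [0.0, -0.4, -3.5]
gripper_width: 0.205
```

```bash
python3 -c "
from plan import *
plan([.555,.026,.12],141.1,0,12)
cv2.imwrite('pics/w10.png',vision.snapshot('wrist')[:,:,::-1])"
```

```text
t 10.28 p [0.4607 0.3181 0.1398] psi 95.01 zax [-0.0215 -0.0142 -0.9997] dpsi 46.09 F [ 0.  -0.4 -3.5] w 17.5
0 -0.0249 0.0057 0.0016 -0.0670; 0 -0.0253 0.0040 0.0016 -0.0670; 0 -0.0255 0.0023 0.0016 -0.0670; 0 -0.0256 0.0006 0.0016 -0.0670; 0 -0.0256 -0.0011 0.0016 -0.0670; 0 -0.0254 -0.0028 0.0016 -0.0670; 0 -0.0252 -0.0045 0.0016 -0.0670; 0 -0.0248 -0.0062 0.0016 -0.0670; 0 -0.0243 -0.0078 0.0016 -0.0670; 0 -0.0238 -0.0094 0.0016 -0.0670; 0 -0.0231 -0.0110 0.0016 -0.0670; 0 -0.0223 -0.0125 0.0016 -0.0670
```

View pics/w10.png

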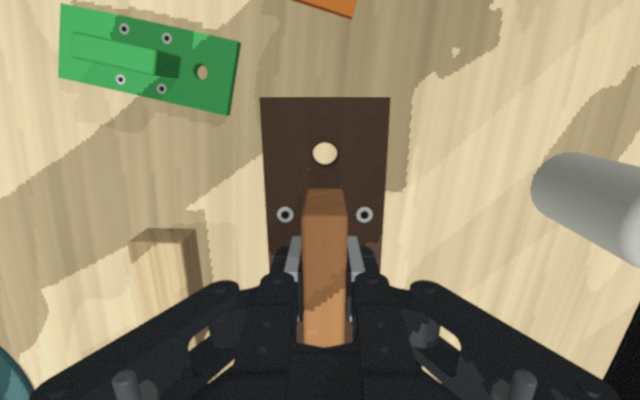

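Lifted, and the template hangs unchanged in the grip (hole still at (325,153)). Carrying it to the jig.

Emit:
send_rows(
  motion="0 -0.025 0.0057 0.001 -0.067; 0 -0.025 0.004 0.001 -0.067; 0 -0.0255 0.0023 0.001 -0.067; 0 -0.0255 0.0006 0.001 -0.067; 0 -0.0255 -0.001 0.001 -0.067; 0 -0.0255 -0.003 0.001 -0.067; 0 -0.025 -0.0045 0.001 -0.067; 0 -0.025 -0.006 0.001 -0.067; 0 -0.024 -0.008 0.001 -0.067; 0 -0.02 -0.009 0.001 -0.067",
)

```text
time_s: 11.58
tcp_pos: [0.5344, 0.0724, 0.1193]
orientation: [0.382, 0.924, -0.016, -0.016]
force: [0.7, 0.0, -2.6]
gripper_width: 0.204
```

```bash
python3 -c "
from plan import *
plan([.555,.026,.12],141.1,0,4)"
```

```text
t 11.58 p [0.5344 0.0724 0.1193] psi 135.04 zax [-0.0419 -0.0166 -0.999 ] dpsi 6.06 F [ 0.7  0.  -2.6] w 17.5
0 -0.0118 -0.0046 -0.0002 -0.0264; 0 -0.0117 -0.0049 -0.0002 -0.0264; 0 -0.0116 -0.0052 -0.0002 -0.0264; 0 -0.0114 -0.0055 -0.0002 -0.0264
```

Emit:
send_rows(
  motion="0 -0.0118 -0.0046 0 -0.0264; 0 -0.0117 -0.005 0 -0.0264; 0 -0.0116 -0.005 0 -0.0264; 0 -0.0114 -0.0055 0 -0.02; 0 0 0 0 0; 0 0 0 0 0",
)

```text
time_s: 12.32
tcp_pos: [0.5518, 0.0222, 0.1119]
orientation: [0.336, 0.942, -0.016, -0.023]
force: [-0.3, 0.2, -2.8]
gripper_width: 0.202
```

```bash
python3 -c "
from plan import *
plan([.555,.026,.12],141.1,0,1)
im=vision.snapshot('wrist')[:,:,::-1];cv2.imwrite('pics/w11.png',im);crop(im,240,60,180,200,3,'pics/w11a.png')"
```

```text
t 12.32 p [0.5518 0.0222 0.1119] psi 140.7 zax [-0.0546 -0.0153 -0.9984] dpsi 0.4 F [-0.3  0.2 -2.8] w 17.3
0 -0.0001 0.0050 -0.0081 -0.0070
```

View pics/w11.png

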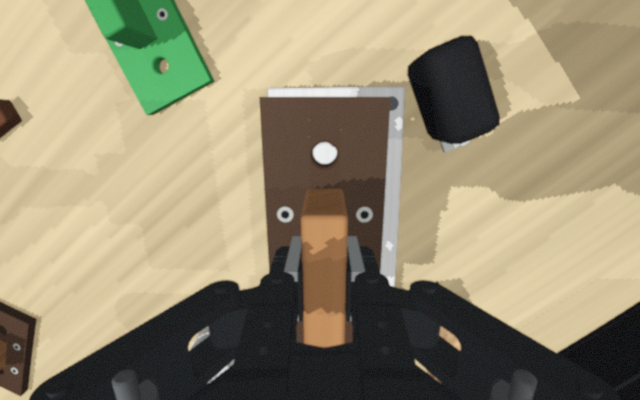

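Emit:
send_rows(
  motion="0 0 0.005 0 0.05; 0 0 0 0 0.05; 0 0 0 0 0",
)

```text
time_s: 12.75
tcp_pos: [0.554, 0.0282, 0.1113]
orientation: [0.382, 0.924, -0.018, -0.023]
force: [-0.9, -0.1, -1.7]
gripper_width: 0.195
```

```bash
python3 -c "
from plan import *
plan([.555,.026,.12],141.1,0,2)"
```

```text
t 12.75 p [0.554  0.0282 0.1113] psi 134.98 zax [-0.0556 -0.015  -0.9983] dpsi 6.12 F [-0.9 -0.1 -1.7] w 16.6
0 -0.0011 -0.0004 -0.0043 -0.0534; 0 -0.0011 -0.0005 -0.0043 -0.0534
```

Emit:
send_rows(
  motion="0 0.02 0 0 -0.05; 0 0.02 0 0 -0.05; 0 0 0 0 0",
)

```text
time_s: 13.12
tcp_pos: [0.5217, 0.0594, 0.1127]
orientation: [0.33, 0.943, -0.016, -0.024]
force: [0.1, -0.2, -3.1]
gripper_width: 0.202
```

```bash
python3 -c "
from plan import *
plan([.555,.026,.12],141.1,0,2);print(telemetry.read_state()['joint_positions'].round(3))"
```

```text
t 13.12 p [0.5217 0.0594 0.1127] psi 141.38 zax [-0.0563 -0.0145 -0.9983] dpsi -0.28 F [ 0.1 -0.2 -3.1] w 17.3
0 -0.0234 -0.0026 -0.0037 0.0024; 0 -0.0234 -0.0026 -0.0037 0.0024
[ 0.413  0.588 -0.765  1.92   0.509  0.903  0.28 ]
```

Emit:
send_rows(
  motion="0 0.012 0.005 0 0.0264; 0 0.012 0.005 0 0.0264; 0 0.012 0.005 0 0.0264; 0 0.012 0.005 0 0.0264; 0 0 0 0 0",
)

```text
time_s: 13.75
tcp_pos: [0.4984, 0.1064, 0.1138]
orientation: [0.38, 0.924, -0.018, -0.022]
force: [-0.5, -0.3, -3.4]
gripper_width: 0.201
```

```bash
python3 -c "
from plan import *
plan([.555,.026,.12],141.1,0,4);print(telemetry.read_state()['joint_positions'].round(3))"
```

```text
t 13.75 p [0.4984 0.1064 0.1138] psi 135.22 zax [-0.054  -0.0157 -0.9984] dpsi 5.88 F [-0.5 -0.3 -3.4] w 17.1
0 -0.0242 -0.0043 -0.0015 -0.0257; 0 -0.0241 -0.0049 -0.0015 -0.0257; 0 -0.0240 -0.0055 -0.0015 -0.0257; 0 -0.0238 -0.0061 -0.0015 -0.0257
[ 0.319  0.557 -0.754  1.958  0.483  0.878  0.091]
```

Emit:
send_rows(
  motion="0 -0.024 -0.0045 0 -0.0264; 0 -0.024 -0.005 0 -0.0264; 0 -0.024 -0.0055 0 -0.0264; 0 0 0 0 0",
)

```text
time_s: 14.25
tcp_pos: [0.5432, 0.0414, 0.1126]
orientation: [0.342, 0.939, -0.017, -0.022]
force: [-0.9, 0.5, -2.8]
gripper_width: 0.201
```

```bash
python3 -c "
from plan import *
plan([.555,.026,.12],141.1,0,2);print(telemetry.read_state()['joint_positions'].round(3))"
```

```text
t 14.25 p [0.5432 0.0414 0.1126] psi 139.96 zax [-0.0525 -0.018  -0.9985] dpsi 1.14 F [-0.9  0.5 -2.8] w 17.2
0 -0.0095 -0.0021 -0.0037 -0.0100; 0 -0.0095 -0.0022 -0.0037 -0.0100
[ 0.424  0.609 -0.745  1.877  0.516  0.92   0.294]
```

Emit:
send_rows(
  motion="0 -0.009 -0.002 0.008 -0.01; 0 -0.009 -0.002 0.008 -0.01; 0 0 0 0.008 0; 0 0 0 0.006 0; 0 0 0 0 0",
)

```text
time_s: 14.88
tcp_pos: [0.552, 0.0264, 0.0793]
orientation: [0.331, 0.943, -0.017, -0.023]
force: [0.6, -0.1, -2.8]
gripper_width: 0.201
```

```bash
python3 -c "
from plan import *
plan([.5555,.0255,.08],141.1,0,2)
im=vision.snapshot('wrist')[:,:,::-1];cv2.imwrite('pics/w12.png',im);crop(im,230,60,200,200,3,'pics/w12a.png')
im=vision.snapshot('scene')[:,:,::-1];cv2.imwrite('pics/s12.png',im);crop(im,280,150,110,150,4,'pics/s12a.png')"
```

```text
t 14.88 p [0.552  0.0264 0.0793] psi 141.29 zax [-0.0547 -0.0177 -0.9983] dpsi -0.19 F [ 0.6 -0.1 -2.8] w 17.1
0 -0.0016 0.0007 -0.0003 0.0017; 0 -0.0016 0.0007 -0.0003 0.0017
```

View pics/w12a.png

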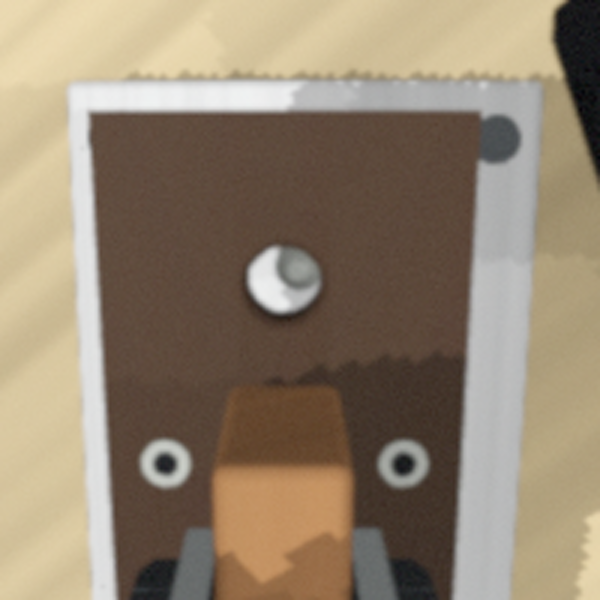

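View pics/s12a.png

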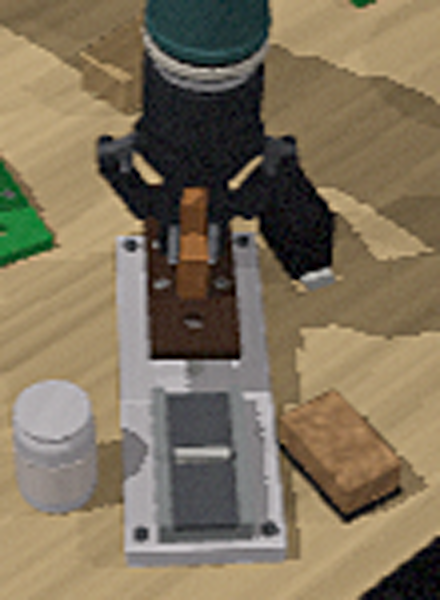

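```bash
cat > align.py <<'E'
from fit import *
from plan import psi
import sys,pickle
def tool_fit(hole,pin,w,s,zp=.042,dz=.0093):
    Rm=R.from_quat(s['orientation']).as_matrix();p=s['tcp_pos']
    # template normal assumed as tool z minus grasp tilt
    zh=p[2]-dz+.048*.035
    H=px2w(w,[hole],zh)[0];P=px2w(w,[pin],zp)[0]
    d=P-H;a=psi(s)
    print('hole',H.round(4),'pin',P.round(4),'need world',d[:2].round(4),'tool x',(d[:2]@[np.cos(a),np.sin(a)]).round(4),'y',(d[:2]@[np.sin(a),-np.cos(a)]).round(4))
    return H,P
E
cat > plan.py <<'E'
from h import *
from numpy import *
def psi(s):
    x=R.from_quat(s['orientation']).as_matrix()[:,0];return arctan2(x[1],x[0])
def plan(target,psid,claw,n,nrot=None,rel=False):
    s=telemetry.read_state();p=s['tcp_pos'];a=psi(s);Rm=R.from_quat(s['orientation']).as_matrix()
    da=(radians(psid)-a+pi)%(2*pi)-pi
    print('t',round(s['time_s'],2),'p',p.round(4),'psi',degrees(a).round(2),'zax',Rm[:,2].round(4),'F',s['force'].round(1),'w',round(s['gripper_width']*85.4,1))
    nrot=nrot or n
    d=(array(target)-(0 if rel else p))/n; rows=[]
    for i in range(n):
        yaw=-da/nrot if i<nrot else 0
        q=Rm.T@d
        rows.append(f"{claw} {q[0]:.4f} {q[1]:.4f} {q[2]:.4f} {yaw:.4f}");Rm=Rm@R.from_rotvec([0,0,yaw]).as_matrix()
    print('; '.join(rows))
E
python3 - <<'E'
from align import *
w=vision.get_calibration('wrist');s=telemetry.read_state()
tool_fit((324.7,153.7),(329,149),w,s)
# template fit in wrist image: plate top corners
tl=f([(90,113),(481,113)],(230,60),3);print(tl)
j=f([(70,83),(541,83)],(230,60),3)
P=px2w(w,j,.018);print(P, np.degrees(np.arctan2(*(P[1]-P[0])[[1,0]])))
P=px2w(w,tl,.0747);print(P, np.degrees(np.arctan2(*(P[1]-P[0])[[1,0]])))
E
```

```text
hole [0.5154 0.0561 0.0724] pin [0.5169 0.0564 0.042 ] need world [0.0015 0.0002] tool x -0.001 y 0.0011
[[259.66666667  97.33333333]
 [390.          97.33333333]]
[[0.45832379 0.04076403 0.018     ]
 [0.51952933 0.11705638 0.018     ]] 51.261669211530105
[[0.47643583 0.04911045 0.0747    ]
 [0.5135158  0.09538547 0.0747    ]] 51.29495395802357
```

```bash
python3 -c "
from plan import *
plan([.0015,.0002,-.014],141.2,0,3,rel=True)"
```

```text
t 14.98 p [0.5525 0.0266 0.08  ] psi 141.3 zax [-0.0535 -0.0176 -0.9984] F [ 0.  -0.3 -2.7] w 17.6
0 -0.0005 0.0006 0.0046 0.0006; 0 -0.0005 0.0006 0.0046 0.0006; 0 -0.0005 0.0006 0.0046 0.0006
```

Emit:
send_rows(
  motion="0 -0.0005 0.0006 0.0046 0; 0 -0.0005 0.0006 0.0046 0; 0 -0.0005 0.0006 0.0046 0; 0 0 0 0 0",
)

```text
time_s: 15.48
tcp_pos: [0.5545, 0.0272, 0.0657]
orientation: [0.331, 0.943, -0.017, -0.022]
force: [-0.7, 0.4, -2.9]
gripper_width: 0.201
```

```bash
python3 - <<'E'
from plan import *
import pickle
w=vision.get_calibration('wrist');s=telemetry.read_state();pickle.dump((w,s),open('w13.pkl','wb'))
plan([0,0,-.01],141.2,0,3,rel=True)
im=vision.snapshot('wrist')[:,:,::-1];cv2.imwrite('pics/w13.png',im);crop(im,230,60,200,200,3,'pics/w13a.png')
im=vision.snapshot('scene')[:,:,::-1];cv2.imwrite('pics/s13.png',im);crop(im,300,195,75,100,6,'pics/s13a.png')
E
```

```text
t 15.48 p [0.5545 0.0272 0.0657] psi 141.33 zax [-0.0524 -0.0177 -0.9985] F [-0.7  0.4 -2.9] w 17.2
0 -0.0001 0.0002 0.0033 0.0008; 0 -0.0001 0.0002 0.0033 0.0008; 0 -0.0001 0.0002 0.0033 0.0008
```

View pics/w13a.png

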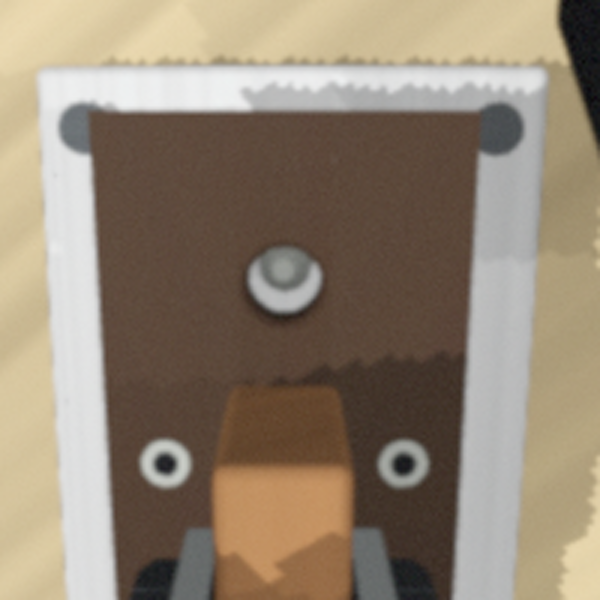

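View pics/s13a.png

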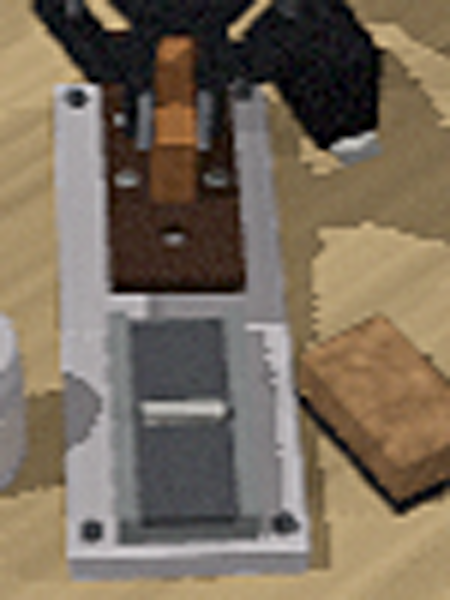

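```bash
python3 - <<'E'
from align import *
w,s=pickle.load(open('w13.pkl','rb'))
H,P=tool_fit((324.7,153.8),(324.7,149.8),w,s)
# second hole seen by scene: 
h2=px2w(S,f([(174,238)],(300,195),6),s['tcp_pos'][2]-.0093-.0017)
# predicted pin2 & scene pin estimates
print('hole2',h2,'H-h2',H-h2, np.linalg.norm((H-h2)[0,:2]))
E
```

```text
hole [0.5174 0.0567 0.0581] pin [0.5169 0.0562 0.042 ] need world [-0.0005 -0.0005] tool x 0.0001 y -0.0007
hole2 [[ 0.59457958 -0.00581864  0.05468887]] H-h2 [[-0.07716007  0.06248387  0.00338   ]] 0.09928701003606684
```

Emit:
send_rows(
  motion="0 0 -0.0003 0.004 0; 0 -0.0001 0 0.004 0; 0 -0.0001 0 0.004 0; 0 0 0 0 0",
)

```text
time_s: 16.08
tcp_pos: [0.5541, 0.0265, 0.0534]
orientation: [0.331, 0.943, -0.017, -0.021]
force: [-0.1, -0.0, -2.2]
gripper_width: 0.197
```

```bash
python3 - <<'E'
from plan import *
import pickle
w=vision.get_calibration('wrist');s=telemetry.read_state();pickle.dump((w,s),open('w14.pkl','wb'))
plan([0,0,-.01],141.2,0,3,rel=True)
im=vision.snapshot('wrist')[:,:,::-1];cv2.imwrite('pics/w14.png',im);crop(im,230,60,200,200,3,'pics/w14a.png')
E
```

```text
t 16.08 p [0.5541 0.0265 0.0534] psi 141.32 zax [-0.0516 -0.0177 -0.9985] F [-0.1 -0.  -2.2] w 16.8
0 -0.0001 0.0002 0.0033 0.0007; 0 -0.0001 0.0002 0.0033 0.0007; 0 -0.0001 0.0002 0.0033 0.0007
```

View pics/w14a.png

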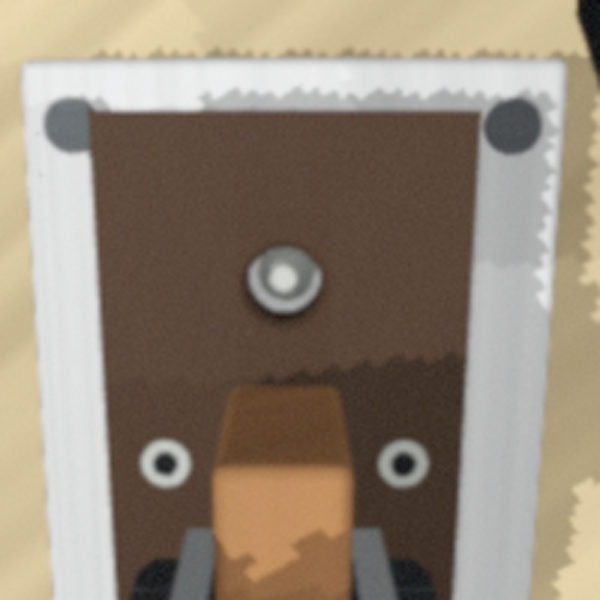

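Emit:
send_rows(
  motion="0 -0.0001 0.0002 0.0035 0; 0 -0.0001 0.0002 0.0035 0; 0 -0.0001 0.0002 0.003 0; 0 0 0 0 0",
)

```text
time_s: 16.62
tcp_pos: [0.5543, 0.0267, 0.0429]
orientation: [0.331, 0.943, -0.017, -0.021]
force: [0.3, -0.1, -2.4]
gripper_width: 0.198
```

```bash
python3 - <<'E'
from plan import *
plan([0,0,-.01],141.2,0,3,rel=True)
im=vision.snapshot('wrist')[:,:,::-1];cv2.imwrite('pics/w15.png',im);crop(im,230,60,200,200,3,'pics/w15a.png')
E
```

```text
t 16.62 p [0.5543 0.0267 0.0429] psi 141.32 zax [-0.0513 -0.0176 -0.9985] F [ 0.3 -0.1 -2.4] w 16.9
0 -0.0001 0.0002 0.0033 0.0007; 0 -0.0001 0.0002 0.0033 0.0007; 0 -0.0001 0.0002 0.0033 0.0007
```

View pics/w15a.png

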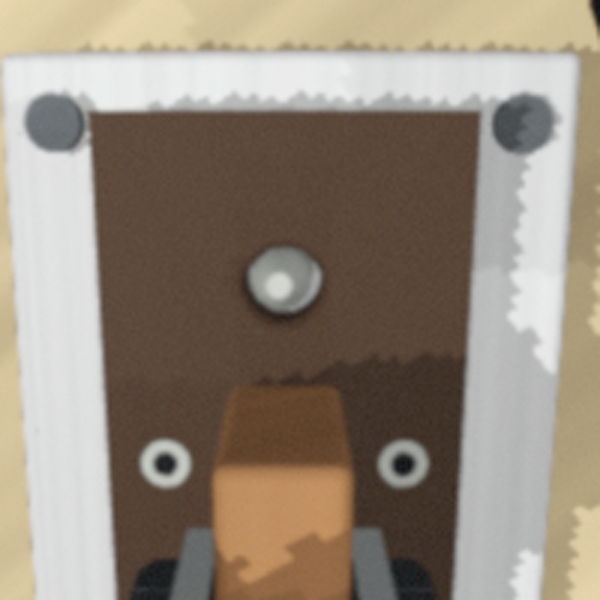

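Emit:
send_rows(
  motion="0 0 0 0.003 0; 0 0 0 0.002 0; 0 0 0 0 0",
)

```text
time_s: 17.05
tcp_pos: [0.5542, 0.0272, 0.0397]
orientation: [0.331, 0.943, -0.017, -0.021]
force: [-1.1, -0.3, -0.9]
gripper_width: 0.204
```

Emit:
send_rows(
  motion="0 0 0 0.002 0; 0 0 0 0 0; 0 0 0 0.001 0; 0 0 0 0 0",
)

```text
time_s: 17.55
tcp_pos: [0.5539, 0.0275, 0.0387]
orientation: [0.33, 0.943, -0.018, -0.02]
force: [-2.4, -0.4, 3.2]
gripper_width: 0.2
```

Emit:
send_rows(
  motion="0.025 0 0 0 0; 0.035 0 0 0 0; 0.05 0 0 0 0; 0.05 0 0 0 0; 0.05 0 0 0 0",
)

```text
time_s: 18.18
tcp_pos: [0.5549, 0.0278, 0.0382]
orientation: [0.331, 0.943, -0.017, -0.02]
force: [0.4, 0.7, 0.9]
gripper_width: 0.584
```

```bash
python3 - <<'E'
from plan import *
plan([0,0,-.01],141.2,0,3,rel=True)
im=vision.snapshot('wrist')[:,:,::-1];cv2.imwrite('pics/w16.png',im);crop(im,230,60,200,200,3,'pics/w16a.png')
im=vision.snapshot('scene')[:,:,::-1];cv2.imwrite('pics/s16.png',im);crop(im,300,195,75,100,6,'pics/s16a.png')
E
```

```text
t 18.18 p [0.5549 0.0278 0.0382] psi 141.35 zax [-0.0483 -0.019  -0.9987] F [0.4 0.7 0.9] w 49.8
0 -0.0001 0.0001 0.0033 0.0009; 0 -0.0001 0.0002 0.0033 0.0009; 0 -0.0001 0.0002 0.0033 0.0009
```

View pics/w16.png

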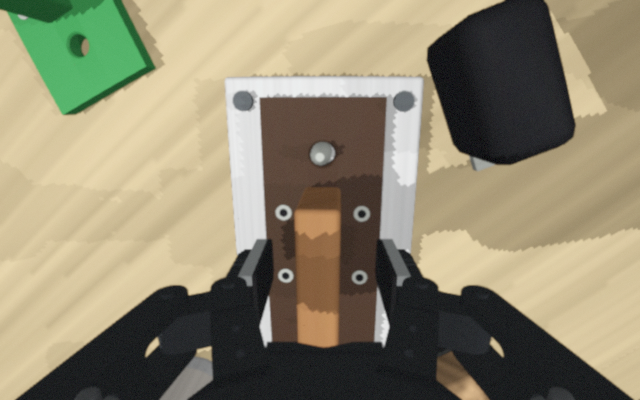

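View pics/s16a.png

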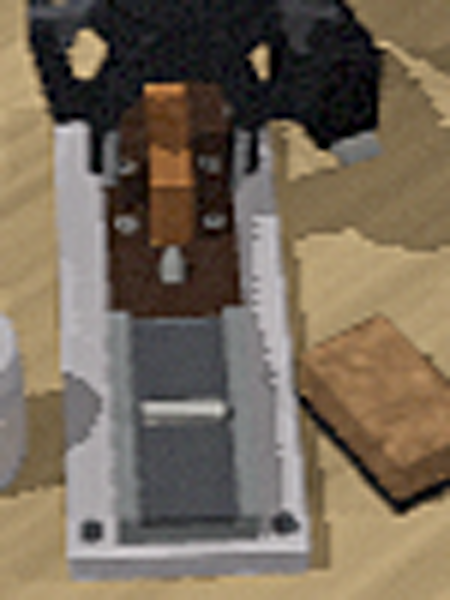

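Both pins stand up through the holes and the plate sits down against the housing end. Lifting clear, then a check from above.

Emit:
send_rows(
  motion="0.05 0.0003 -0.0006 -0.012 0; 0.05 0.001 -0.002 -0.04 0; 0.05 0.001 -0.002 -0.04 0; 0.05 0 0 -0.03 0; 0.03 0 0 0 0",
)

```text
time_s: 18.9
tcp_pos: [0.5564, 0.0286, 0.1669]
orientation: [0.33, 0.944, -0.017, -0.019]
force: [0.4, -0.5, 0.0]
gripper_width: 0.392
```

```bash
python3 - <<'E'
from plan import *
import pickle
w=vision.get_calibration('wrist');pickle.dump(w,open('w17.pkl','wb'))
plan([.635,-.045,.16],51.2,.03,9)
im=vision.snapshot('wrist')[:,:,::-1];cv2.imwrite('pics/w17.png',im)
E
```

```text
t 18.9 p [0.5564 0.0286 0.1669] psi 141.42 zax [-0.047  -0.0188 -0.9987] F [ 0.4 -0.5  0. ] w 33.5
0.03 -0.0119 -0.0009 0.0005 0.1750; 0.03 -0.0119 0.0012 0.0005 0.1750; 0.03 -0.0115 0.0032 0.0005 0.1750; 0.03 -0.0108 0.0052 0.0005 0.1750; 0.03 -0.0097 0.0070 0.0005 0.1750; 0.03 -0.0084 0.0086 0.0005 0.1750; 0.03 -0.0068 0.0099 0.0005 0.1750; 0.03 -0.0049 0.0109 0.0005 0.1750; 0.03 -0.0029 0.0116 0.0005 0.1750
```

View pics/w17.png

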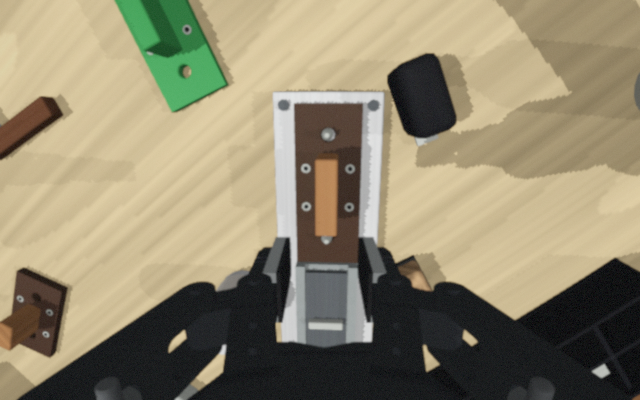

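Template flat at jig centre, pins in both holes at (328,134) and (326,240). Now I turn to the ridge.

Emit:
send_rows(
  motion="0.03 -0.0119 -0.0009 0 0.175; 0.03 -0.0119 0.0012 0 0.175; 0.03 -0.0115 0.0032 0 0.175; 0.03 -0.0108 0.005 0 0.175; 0.03 -0.0097 0.007 0 0.175; 0.03 -0.0084 0.0086 0 0.175; 0.03 -0.0068 0.0099 0 0.175; 0.03 -0.005 0.011 0 0.175; 0.03 -0.003 0.0116 0 0.175; 0.03 0 0 0 0",
)

```text
time_s: 20.2
tcp_pos: [0.6252, -0.0507, 0.1498]
orientation: [0.911, 0.41, -0.037, -0.006]
force: [-0.9, 0.1, 0.0]
gripper_width: 0.352
```

```bash
python3 - <<'E'
from plan import *
import pickle
plan([.6617,-.0608,.1],51.2,.03,5)
w=vision.get_calibration('wrist');pickle.dump(w,open('w18.pkl','wb'))
im=vision.snapshot('wrist')[:,:,::-1];cv2.imwrite('pics/w18.png',im)
E
```

```text
t 20.2 p [ 0.6252 -0.0507  0.1498] psi 48.49 zax [-0.073  -0.0202 -0.9971] F [-0.9  0.1  0. ] w 30.0
0.03 0.0039 0.0072 0.0094 -0.0095; 0.03 0.0039 0.0072 0.0094 -0.0095; 0.03 0.0038 0.0073 0.0094 -0.0095; 0.03 0.0037 0.0073 0.0094 -0.0095; 0.03 0.0037 0.0073 0.0094 -0.0095
```

View pics/w18.png

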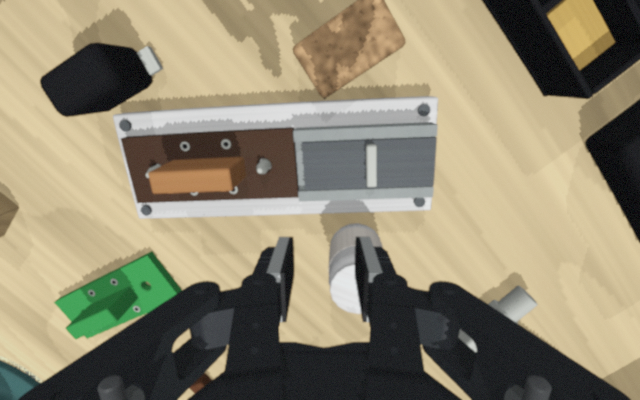

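```bash
python3 - <<'E'
from fit import *
import pickle
w=pickle.load(open('w18.pkl','rb'))
r=px2w(w,[(371.5,164)],.044)[0];print(r, px2w(w,[(297,167)],.036))
d=r[:2]-[.597,-.0088];th=-2.2488;print(d@[np.cos(th),np.sin(th)],d@[-np.sin(th),np.cos(th)])
from plan import plan
plan([r[0],r[1],.07],51.2,.03,6)
E
```

```text
[ 0.6632043  -0.05883266  0.044     ] [[ 0.61509679 -0.02301655  0.036     ]]
-0.002559188927771611 0.08294411660067966
t 20.25 p [ 0.6247 -0.0499  0.1497] psi 48.61 zax [-0.0735 -0.0196 -0.9971] F [-0.3  0.3  0.2] w 29.8
0.03 0.0040 0.0063 0.0128 -0.0075; 0.03 0.0039 0.0064 0.0128 -0.0075; 0.03 0.0039 0.0064 0.0128 -0.0075; 0.03 0.0038 0.0064 0.0128 -0.0075; 0.03 0.0038 0.0065 0.0128 -0.0075; 0.03 0.0037 0.0065 0.0128 -0.0075
```

Emit:
send_rows(
  motion="0.03 0.004 0.0063 0.0128 -0.0075; 0.03 0.004 0.0064 0.0128 -0.0075; 0.03 0.004 0.0064 0.0128 -0.0075; 0.03 0.004 0.0064 0.0128 -0.0075; 0.03 0.004 0.0065 0.0128 -0.0075; 0.03 0.003 0.0055 0.0128 -0.0075; 0.03 0 0 0 0",
)

```text
time_s: 21.12
tcp_pos: [0.663, -0.0572, 0.0616]
orientation: [0.899, 0.436, -0.039, -0.009]
force: [-0.1, 0.4, -0.4]
gripper_width: 0.355
```

```bash
python3 - <<'E'
from plan import *
plan([.6627,-.0595,.041],51.2,.03,4)
im=vision.snapshot('wrist')[:,:,::-1];cv2.imwrite('pics/w19.png',im)
E
```

```text
t 21.12 p [ 0.663  -0.0572  0.0616] psi 51.78 zax [-0.078  -0.0182 -0.9968] F [-0.1  0.4 -0.4] w 30.3
0.03 -0.0002 0.0006 0.0051 0.0025; 0.03 -0.0002 0.0006 0.0051 0.0025; 0.03 -0.0002 0.0006 0.0051 0.0025; 0.03 -0.0002 0.0006 0.0051 0.0025
```

View pics/w19.png

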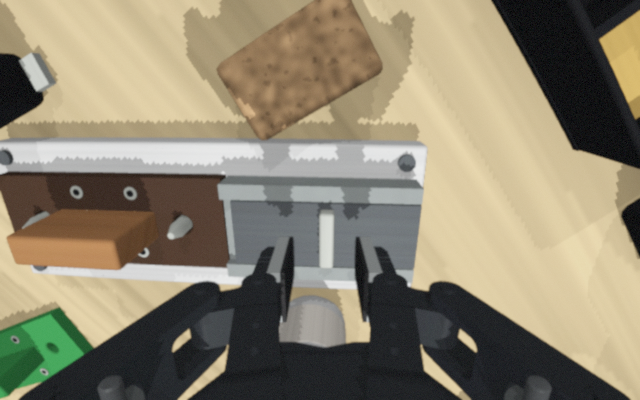

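Emit:
send_rows(
  motion="0.03 0 0.0006 0.0055 0.0025; 0.03 0 0.0006 0.0055 0.0025; 0.03 0 0.0006 0.005 0; 0.03 0 0 0.004 0; 0.03 0 0 0 0",
)

```text
time_s: 21.8
tcp_pos: [0.6637, -0.0586, 0.0427]
orientation: [0.9, 0.433, -0.038, -0.008]
force: [-0.3, 0.1, 0.9]
gripper_width: 0.354
```

```bash
python3 - <<'E'
from plan import *
plan([.6627,-.0595,.041],51.2,.03,4)
im=vision.snapshot('wrist')[:,:,::-1];cv2.imwrite('pics/w20.png',im);crop(im,220,150,200,150,4,'pics/w20a.png')
E
```

```text
t 21.8 p [ 0.6637 -0.0586  0.0427] psi 51.48 zax [-0.0746 -0.0186 -0.997 ] F [-0.3  0.1  0.9] w 30.2
0.03 -0.0003 -0.0000 0.0005 0.0012; 0.03 -0.0003 -0.0000 0.0005 0.0012; 0.03 -0.0003 -0.0000 0.0005 0.0012; 0.03 -0.0003 -0.0000 0.0005 0.0012
```

View pics/w20a.png

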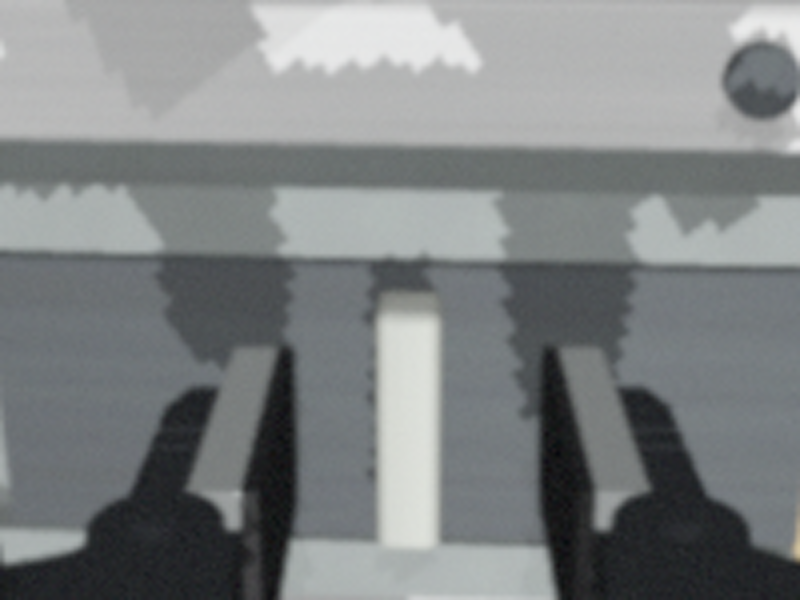

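Emit:
send_rows(
  motion="0.03 -0.001 0 0.0035 0; 0.03 0 -0.004 0.0002 0; 0.03 0 -0.004 0.0002 0; 0.03 0 0 0 0",
)

```text
time_s: 22.35
tcp_pos: [0.6563, -0.0539, 0.0396]
orientation: [0.9, 0.433, -0.037, -0.008]
force: [0.6, -0.1, -0.5]
gripper_width: 0.347
```

Emit:
send_rows(
  motion="0.03 0 -0.004 0.0002 0; 0.03 0 -0.004 0.0002 0; 0.03 0 -0.004 0.0002 0; 0.03 0 0 0 0",
)

```text
time_s: 22.85
tcp_pos: [0.6481, -0.0473, 0.0399]
orientation: [0.901, 0.433, -0.036, -0.006]
force: [1.7, -1.5, -0.2]
gripper_width: 0.35
```

```bash
python3 - <<'E'
from plan import *
plan([.6627,-.0595,.041],51.2,.03,4)
im=vision.snapshot('wrist')[:,:,::-1];cv2.imwrite('pics/w21.png',im);crop(im,140,120,280,200,2.8,'pics/w21a.png')
E
```

```text
t 22.85 p [ 0.6481 -0.0473  0.0399] psi 51.43 zax [-0.0697 -0.0197 -0.9974] F [ 1.7 -1.5 -0.2] w 29.9
0.03 -0.0001 0.0047 -0.0005 0.0010; 0.03 -0.0001 0.0047 -0.0005 0.0010; 0.03 -0.0001 0.0047 -0.0005 0.0010; 0.03 -0.0001 0.0047 -0.0005 0.0010
```

View pics/w21a.png

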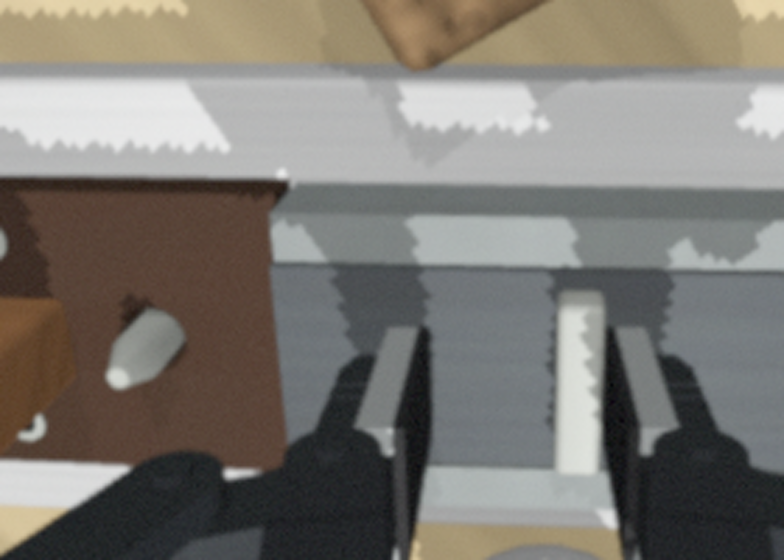

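The pad is in contact with the ridge (force along the slide about 2 N). I continue past the detent.

Emit:
send_rows(
  motion="0.03 0 -0.004 0.0002 0; 0.03 0 -0.004 0.0002 0; 0.03 0 -0.004 0.0002 0; 0.03 0 -0.003 0.0001 0; 0.03 0 0 0 0",
)

```text
time_s: 23.52
tcp_pos: [0.6363, -0.0379, 0.0399]
orientation: [0.901, 0.433, -0.035, -0.005]
force: [0.4, 0.4, -0.3]
gripper_width: 0.352
```

```bash
python3 - <<'E'
from plan import *
plan([.6627,-.0595,.041],51.2,.03,4)
im=vision.snapshot('wrist')[:,:,::-1];cv2.imwrite('pics/w22.png',im);crop(im,140,120,280,200,2.8,'pics/w22a.png')
E
```

```text
t 23.52 p [ 0.6363 -0.0379  0.0399] psi 51.43 zax [-0.0678 -0.0205 -0.9975] F [ 0.4  0.4 -0.3] w 30.1
0.03 -0.0001 0.0085 -0.0006 0.0010; 0.03 -0.0001 0.0085 -0.0006 0.0010; 0.03 -0.0001 0.0085 -0.0006 0.0010; 0.03 -0.0001 0.0085 -0.0006 0.0010
```

View pics/w22a.png

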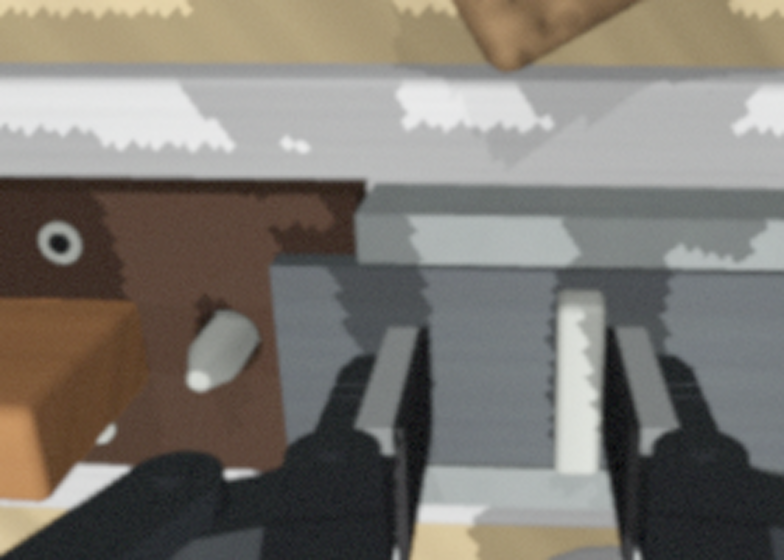

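Emit:
send_rows(
  motion="0.03 0 -0.003 0.0001 0; 0.03 0 -0.003 0.0001 0; 0.03 0 0 0 0",
)

```text
time_s: 23.95
tcp_pos: [0.6363, -0.0381, 0.04]
orientation: [0.901, 0.432, -0.031, -0.002]
force: [0.8, 0.2, -0.0]
gripper_width: 0.355
```

```bash
python3 - <<'E'
from plan import *
plan([.6627,-.0595,.041],51.2,.03,4)
im=vision.snapshot('wrist')[:,:,::-1];cv2.imwrite('pics/w23.png',im);crop(im,140,120,280,200,2.8,'pics/w23a.png')
E
```

```text
t 23.95 p [ 0.6363 -0.0381  0.04  ] psi 51.28 zax [-0.0572 -0.0239 -0.9981] F [ 0.8  0.2 -0. ] w 30.3
0.03 -0.0000 0.0085 -0.0005 0.0003; 0.03 -0.0000 0.0085 -0.0005 0.0003; 0.03 -0.0000 0.0085 -0.0005 0.0003; 0.03 -0.0000 0.0085 -0.0005 0.0003
```

View pics/w23a.png

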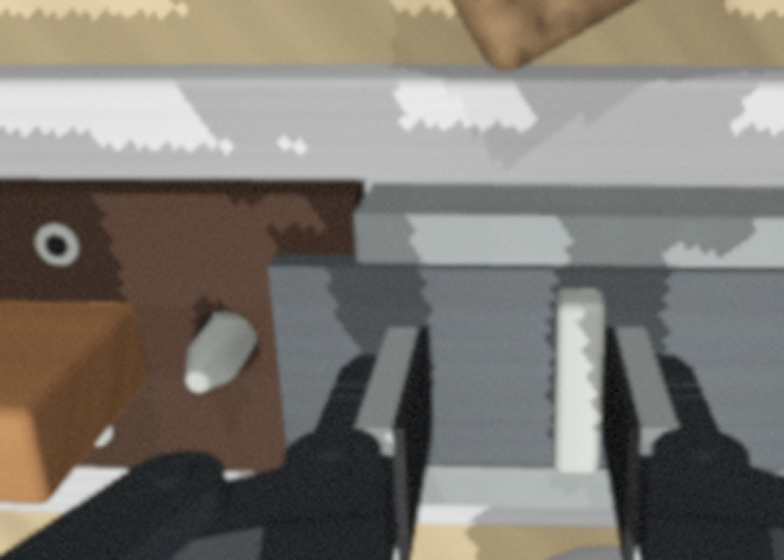

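The arm met the end stop: the TCP didn't advance and the ridge hasn't moved relative to the jig. The tongue overlies the plate end. Backing off and up.

Emit:
send_rows(
  motion="0.03 0 0.004 0 0; 0.03 0 0.001 -0.015 0; 0.03 0 0 -0.04 0; 0.03 0 0 -0.05 0; 0.03 -0.02 0 -0.05 0; 0.03 -0.04 0 -0.03 0; 0.03 -0.05 0 0 0; 0.03 -0.05 0 0 0; 0.03 0 0 0 0",
)

```text
time_s: 25.12
tcp_pos: [0.548, -0.1596, 0.2473]
orientation: [0.9, 0.435, -0.031, -0.003]
force: [-0.4, -0.3, 1.3]
gripper_width: 0.351
```

```bash
python3 - <<'E'
from fit import *
from plan import plan
plan([.6627,-.0595,.041],51.2,.03,1)
for n in('wrist','top','scene'):
    c=vision.get_calibration(n);im=vision.snapshot(n)[:,:,::-1];cv2.imwrite(f'pics/{n}9.png',im)
    if n=='scene': crop(im,295,195,75,100,6,'pics/s9a.png')
E
```

```text
t 25.12 p [ 0.548  -0.1596  0.2473] psi 51.71 zax [-0.0584 -0.0218 -0.9981] F [-0.4 -0.3  1.3] w 30.0
0.03 0.1604 0.0344 0.1970 0.0088
```

View pics/s9a.png

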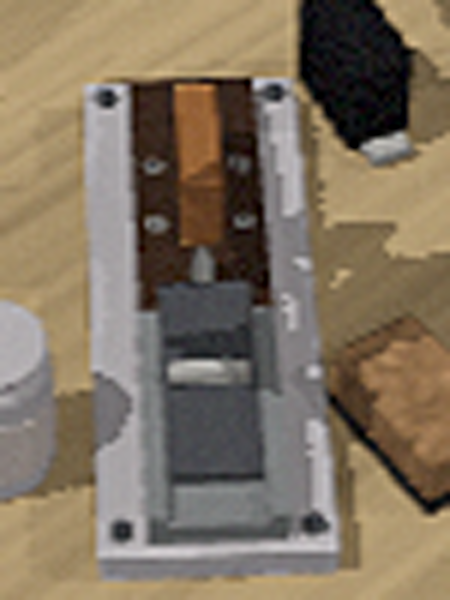

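View pics/wrist9.png

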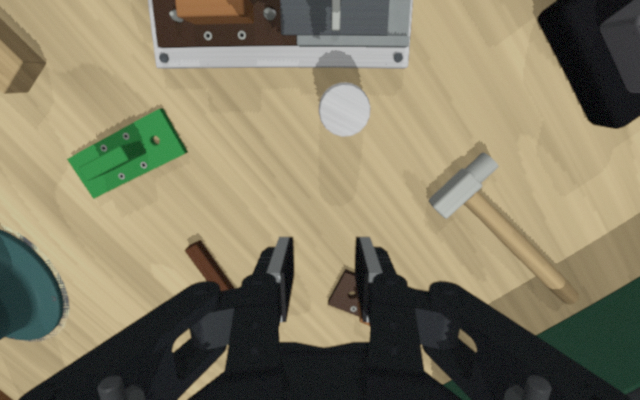

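View pics/top9.png

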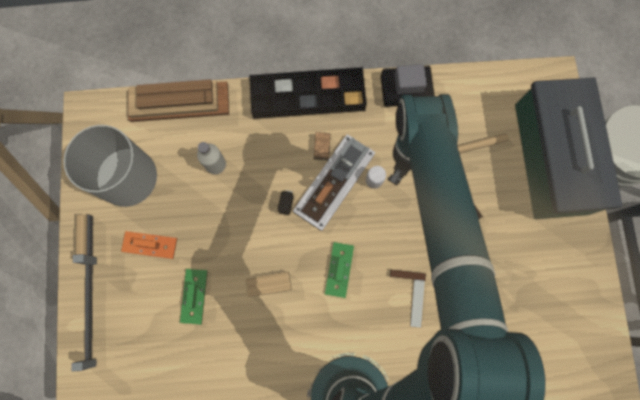

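The ridge (211,371) and tongue tip (203,283) sit at the same scene pixels as in the initial locked state, now over the template's end. The other objects are where they were. Handing in.

```bash
python3 -c "
from bench import job_done;print(job_done())"
```

```text
the job is handed in; nothing more can be done
None
```

The long template is down on the jig with both pins through its holes, and the slide is locked over its end. I handed the job in at about 25 s; no verdict is reported.

**What I did:**
- The slide stood locked at the start, so I pushed it open by its ridge until it snapped. I later measured the ridge 83 mm along the jig's y, which is fully open.
- I gripped the long brown template by its rib and lowered it onto the pins, watching a pin through the hole. Contact force was about 5 N at most.
- I released it, then nudged the ridge toward the pins past the detent to the end stop, and drew back.

**Last checks:**
- **Template:** the camera views show the plate flat with a pin standing in each hole.
- **Lock:** the ridge and tongue tip are at the same scene-camera pixels as in the initial locked view, and the tongue lies over the plate's end.
- **Rest of the bench:** the objects visible in the last pictures are where they were. The arm now hides much of the hammer and most of the short template in the top view, so I could not fully compare those two.
- **Arm:** the gripper is clear and the tool force is near zero.

**What was off:** the tool drifted up to about 4.5° off vertical during the moves, and I could not correct it through the interface. It did not affect the seating or the lock. Camera estimates of the pins disagreed by 1–2 mm, so I aligned by looking through the hole instead.

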